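Set the display uplighter's focus barrel and lock it without letting the barrel creep

ROBOT

A 7-joint arm with a two-finger parallel gripper is mounted at the origin on a cart in front of the work surface, level with it; the furniture and walls round the work are solid. World frame = base frame: x ahead of the robot, y to its left, z up, the work surface at z = 0. Lengths are in mm, angles in rad, forces in N, time in s.
With the tool pointing down it reaches from about 400 to 875 mm from the base axis. Payload 4.4 kg.
Tool frame: the origin (TCP) lies between the finger pads; the fingertips stand ctrl.finger_overhang ahead of it and the grasp point (between the pads) lies 11 mm behind it (ctrl.finger_overhang is the distance from the TCP to the fingertips, in mm); z points along the fingers, y is the direction in which the jaws open and shut (so a half turn about z gives the same grasp; the last joint's range is limited). The gripper opens to 85 mm and grips with 20 to 120 N. Pads are 22 mm wide; open, the fingers measure 114 mm over their backs; the gripper's body (76 mm by 85 mm) begins 54 mm behind the grasp point. The pads swing forward as they close: fully open they stand 13 mm farther back than shut.
Start: joints at [-1.384, 0.628, 0.038, 1.517, -0.027, 0.996, -0.02], TCP at [162.55, 629.361, 239.313] pointing down, gripper open.
Joint ranges: [-3.06, 3.06], [-0.37, 2.12], [-1.25, 1.32], [0.18, 2.47], [-1.1, 4.24], [0.23, 1.98], [-2.94, 2.94]. Speed limits (rad/s): [2.57, 2.57, 3.14, 3.14, 3.14, 3.14, 3.14].

INTERFACE

Orientations are given as [roll, pitch, yaw] about the fixed x, y, z axes, in that order (R = Rz(yaw) Ry(pitch) Rx(roll)).
In Python, from cell import ctrl gives the robot as it stands. The module is installed in compiled form; this text tells all that it offers.
- The arm moves only by the tool step_arm, never from a script. Its argument "deltas" is a list that holds one entry, the list of rows, each a list of 7 numbers: the opening, from 0 (shut) to 1 (fully open), then the shift along the world's x, y, z in mm, then the turn, a rotation vector about the world's x, y, z in rad. In form: [[[grip, tx, ty, tz, rx, ry, rz], ...]]. A call has 1 to 10 rows; each row shifts and turns the commanded pose from where the row before left it; what a row does not reach is not made up. A row lasts 1/12 s, in which the tool goes at most 41.7 mm and 7.16 degrees, less where a joint would pass 70% of its speed; a pose out of reach is approached as far as the arm can. A call is refused whole if a number of a shift passes 41.7 or a number of a turn 0.125, either way. A call with a gripper value outside its range is refused whole. The fingers move at their own pace and stop on an object; the grip force is fixed at half the most. Time passes only in rows, so rows that do not move let the fingers close. It gives the time, the measured TCP pose, the force and the opening at its end, in the units of the state.
- ctrl.read_state(): the state, without advancing time (a new reading comes with each control period).
- ctrl.get_image(name): name is "side" or "top"; returns (picture, depth): 400x640x3 uint8, red, green, blue; 400x640 float32, mm along the optical axis (not along the pixel's ray), 0 where there is no reading.
- ctrl.camera_info(name): a dict with "intrinsics" (3x3 intrinsics, pixels), "distortion" ([k1, k2, p1, p2, k3] as OpenCV has them; the pictures are not rectified), "rvec" (rotation vector, rad) and "tvec" (3), from world to camera coordinates, as OpenCV has them. Camera axes: x right, y down, z forward; pixel columns grow to the right and rows downward; lengths in mm; the calibration is good to about 2 mm. A picture is of the moment at which its call begins. camera_info takes no time and is no camera call.
- ctrl.finish_job(): hands the job in, once; it reports no verdict.
The state is a dict: "clock": time; "qpos": joint angles; "qd": joint speeds; "tau": joint torques, N m; "eef_pos": TCP position; "tool_rot": TCP orientation; "force": force on the tool from outside, world axes, zero at the start; "torque": the same for the moment, N m; "width": finger opening in mm.
Only numpy, scipy, OpenCV 4.12 (cv2) and the standard library are available. Lean on these libraries where they do the work, as an engineer would, in place of code of your own. Each camera call takes 0.05 s, during which the arm holds its last target.

TASK

On the little round display lamp, turn the focus barrel by its orange-capped tab until that tab stands over the long orange index mark on the housing. Then tighten the knurled brass lock ring clockwise, moving its white-capped tab towards the barrel's tab until the ring is firmly home; hold the barrel's tab with the other finger as you do so, because the ring drags the barrel round with it and the barrel must stay on its mark. Finger-tight only, do not force it, and leave the goods on the table alone.

Things in the scene. Friction and masses are not known exactly. Their poses are not given: they have to be found in the camera images.
- lamp: Fixed dark round display uplighter, upright; origin under its centre, z = turning axis of barrel and ring. Housing 120 mm across to z 44 mm, neck 88 mm to z 58 mm, lens rim on top z 101 mm. The long orange index mark on shoulder, neck and side points to the lamp's own -x from the axis; white ticks every 0.2 rad beside it.
- focus_barrel: Aluminium focus barrel, 60 mm across, lens on top; origin on the lamp's axis, 60 mm up. Turns about z; its tab lies along its own -x: on the mark when its x is parallel to the lamp's x. Starts 0.35 to 0.8 rad counter-clockwise (from above) of the mark, can go 0.8 rad past it. No spring: stays where left; about 4 N at the tab turns it, and the loose ring goes along.
- focus_tab (a point): Centre of the barrel tab's upright round post: orange cap, 12 mm diameter, 52 mm from the lamp's axis, z 73 to 100 mm (this point z 86.5 mm). A 9 mm wide radial arm (z 76 to 82 mm) joins it to the barrel.
- lock_ring: Brass knurled lock ring, 71 mm across, z 61 to 72 mm; origin and axis as the barrel's. Tab along its own -x, at first 0.86 to 1.16 rad counter-clockwise of the barrel tab; turns clockwise to lock. Its thread drags 6 to 9 N at the tab, more than the barrel's 4 N: pushed alone it only carries the barrel round. Over 45 N on it (fingers together) is too much.
- ring_tab (a point): Centre of the ring tab's upright round post: white cap, 12 mm diameter, 52 mm from the axis, z 63 to 100 mm (this point z 86.5 mm); 9 mm wide arm z 63 to 70 mm. The ring bites hard on the housing somewhere between 0.60 and 0.40 rad between the tabs (43 to 32 mm over both posts), different each time; finger-tight is 15 to 25 N on this tab there, and it stays.
- coasters_sun: Loose bystander: mustard round stack of crochet coasters, 132x135x37 mm, left of the lamp; origin under its centre.
- coasters_plum: Loose bystander: plum-purple round stack of crochet coasters, 115x115x28 mm, at the front left edge; origin under its centre.
- case_pink: Loose bystander: pink crochet glasses sleeve, 206x78x23 mm, lying right of the lamp, nearest of four sleeves; origin under its centre.

How it is judged:
By the outcome, as a careful person would: the job done as asked, in the order asked, and still so for the second after the job is handed in, with the robot touching nothing.
It also fails if it takes over 61 s, if anything falls off the work surface, if the arm or the gripper's body presses on something with over 40 N, if the wrist force passes 120 N, or if a joint passes its speed limit or range.

## Working session

There is one attempt and no reset: what is moved stays moved. The work goes in short steps, Python scripts to look and compute and a tool call to move; the robot and the scene stay as the last step left them, time stands still between calls to the robot, and variables do not carry over. Pictures are saved under pics/ and viewed, and the job is handed in when it is done.

Besides the shell and the picture viewer there is one more tool, called after "Emit:" as name(argument=value, ...) on one line, values as JSON. step_arm: Moves the arm, as the interface text tells. Its arguments: {"type":"object","properties":{"deltas":{"type":"array"}},"required":["deltas"]}

```bash
mkdir -p pics; python3 - <<'E'
from cell import ctrl
import cv2,numpy as np
s=ctrl.read_state()
for k,v in s.items(): print(k,np.round(v,3))
print(ctrl.finger_overhang)
for n in("side","top"):
    p,d=ctrl.get_image(n); cv2.imwrite(f"pics/{n}0.png",p[:,:,::-1]); np.save(f"{n}0.npy",d); np.save(f"{n}0rgb.npy",p)
    i=ctrl.camera_info(n); print(n,i)
E
```

```text
clock 0.0
qpos [-1.384  0.629  0.038  1.518 -0.027  0.996 -0.02 ]
qd [-0.    -0.002 -0.001 -0.    -0.001  0.003 -0.001]
tau [ 0.0000e+00 -5.6339e+01  1.2250e+00 -1.9344e+01  1.1000e-02  1.1000e-02
 -0.0000e+00]
eef_pos [162.377 628.757 238.4  ]
tool_rot [-3.14  -0.     2.889]
force [ 0.139 -0.284 -0.58 ]
torque [ 0.025 -0.004 -0.012]
width 85.404
8.0
side {'intrinsics': array([[500.10039126,   0.        , 321.72398467],
       [  0.        , 500.10039126, 207.4311775 ],
       [  0.        ,   0.        ,   1.        ]]), 'distortion': array([-0.15614857,  0.        ,  0.        ,  0.        ,  0.        ]), 'rvec': array([ 2.25692809, -0.63004184,  0.28750051]), 'tvec': array([-363.92116488,  307.11765392,  911.44525092])}
top {'intrinsics': array([[377.09906029,   0.        , 317.80210618],
       [  0.        , 377.09906029, 197.50883634],
       [  0.        ,   0.        ,   1.        ]]), 'distortion': array([-0.07993847,  0.        ,  0.        ,  0.        ,  0.        ]), 'rvec': array([ 2.10958112, -2.14242328,  0.15864278]), 'tvec': array([123.54560805, 506.97749641, 996.46867864])}
```

View pics/side0.png

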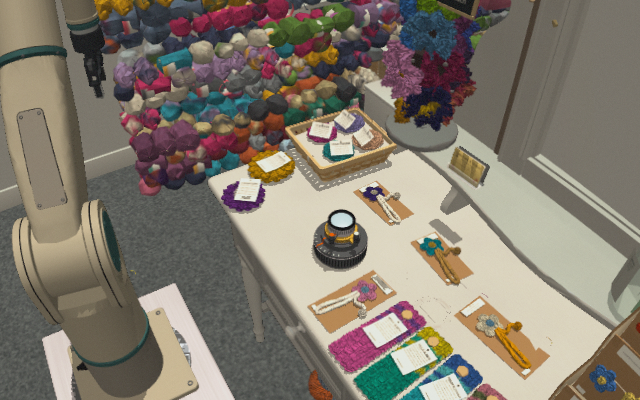

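View pics/top0.png

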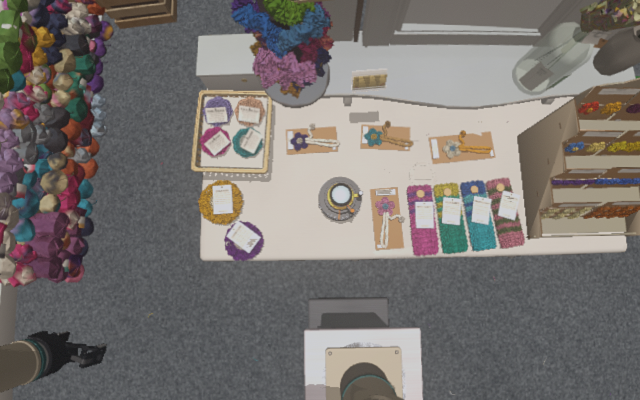

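```bash
python3 - <<'E'
import cv2
a=cv2.imread("pics/side0.png")[190:280,290:390]; cv2.imwrite("pics/side0c.png",cv2.resize(a,None,fx=6,fy=6,interpolation=cv2.INTER_CUBIC))
a=cv2.imread("pics/top0.png")[170:230,310:374]; cv2.imwrite("pics/top0c.png",cv2.resize(a,None,fx=9,fy=9,interpolation=cv2.INTER_CUBIC))
E
```

```text
(no output)
```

View pics/side0c.png

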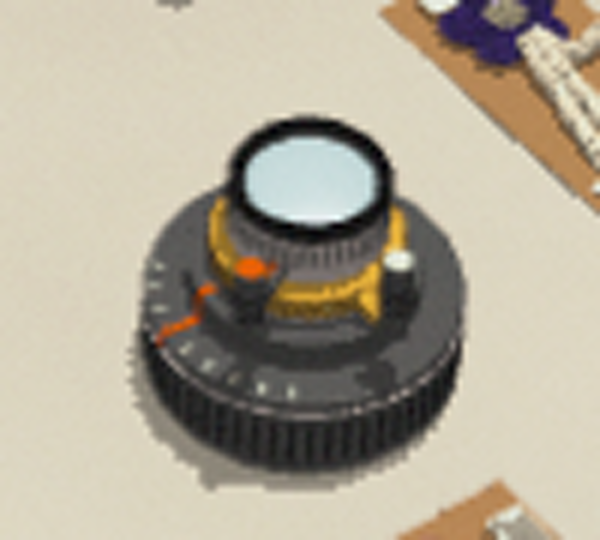

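View pics/top0c.png

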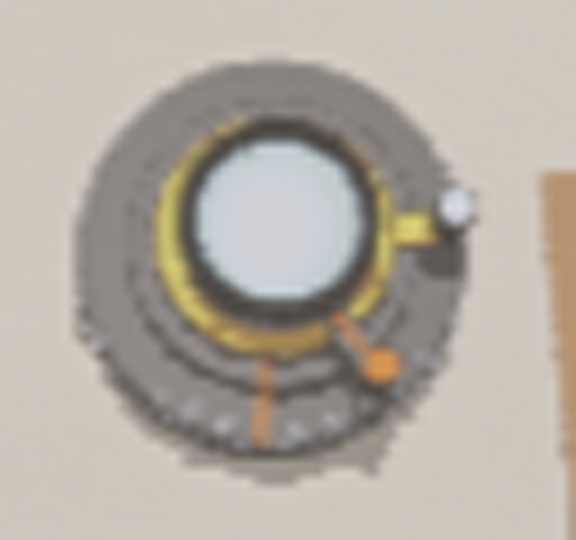

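The side view shows the orange cap at about (332,235), the white cap at (356,233.5), and the index mark running lower left. The top view shows the lens centre at about (340,194), the orange cap at (352,211), the white cap at (361,193), and the index mark pointing down at x≈339.

```bash
cat > h.py <<'E'
import cv2,numpy as np
from cell import ctrl
def ray(n,uv):
    i=ctrl.camera_info(n); K=i["intrinsics"];R=cv2.Rodrigues(i["rvec"])[0];t=np.array(i["tvec"]).ravel()
    u=cv2.undistortPoints(np.float64(uv).reshape(-1,1,2),K,i["distortion"]).reshape(-1,2)
    d=np.c_[u,np.ones(len(u))]@R; return -R.T@t,d
def onz(n,uv,z):
    c,d=ray(n,uv); return c+d*((z-c[2])/d[:,2])[:,None]
def masks(p,n):
    hsv=cv2.cvtColor(p,cv2.COLOR_RGB2HSV).astype(int); H,S,V=hsv[...,0],hsv[...,1],hsv[...,2]
    return H,S,V
E
python3 - <<'E'
from h import *
for n,(x0,x1,y0,y1) in {"top":(315,370,172,226),"side":(308,372,205,272)}.items():
    p=np.load(n+"0rgb.npy"); H,S,V=masks(p,n)
    box=np.zeros(H.shape,bool); box[y0:y1,x0:x1]=1
    o=box&(H<=14)&(S>110)&(V>110)
    nn,lab,st,ce=cv2.connectedComponentsWithStats(o.astype(np.uint8))
    for k in range(1,nn):
        if st[k,4]>3:
            print(n,"orange",st[k],ce[k].round(1),"z100",onz(n,[ce[k]],100).round(1),"z44",onz(n,[ce[k]],44).round(1))
            if n=="top":
                ys,xs=np.nonzero(lab==k); print([(x,y,*p[y,x]) for x,y in zip(xs,ys)][:40])
    w=box&(S<45)&(V>175)
    nn,lab,st,ce=cv2.connectedComponentsWithStats(w.astype(np.uint8))
    for k in range(1,nn):
        if st[k,4]>3: print(n,"white",st[k],ce[k].round(1),"z100",onz(n,[ce[k]],100).round(1))
print("hand top caps",onz("top",[[352.3,210.7],[360.8,193]],100).round(1), "lens",onz("top",[[310+275/9,170+219/9]],101))
print("hand side caps",onz("side",[[331.8,234.7],[356.3,233.5]],100).round(1),"lens",onz("side",[[290+311/6,190+180/6]],101))
print("housing top",onz("top",[[310+272/9,170+255/9]],44))
print("mark top z44",onz("top",[[310+262/9,170+443/9],[310+264/9,170+395/9]],44).round(1),onz("top",[[310+266/9,170+363/9]],58).round(1))
print("mark side z44",onz("side",[[290+160/6,190+342/6],[290+195/6,190+320/6]],44).round(1),onz("side",[[290+207/6,190+289/6]],58).round(1))
E
```

```text
top white [ 315  172   55   54 1356] [344.9 197.3] z100 [[498.7  44.3 100. ]]
top white [332 186  18  17 234] [340.4 194. ] z100 [[507.5  55.8 100. ]]
side orange [329 233   7   4  20] [331.8 234.4] z100 [[465.7  25.5 100. ]] z44 [[495.5  70.   44. ]]
side orange [323 237   3   3   6] [324.  237.8] z100 [[446.5  25.4 100. ]] z44 [[474.9  69.9  44. ]]
side orange [316 242   7   5  14] [319.  244.1] z100 [[428.6  15.8 100. ]] z44 [[455.6  59.6  44. ]]
side white [ 308  205   64   67 1575] [339.4 230.9] z100 [[484.6  25.9 100. ]]
side white [331 213  21  14 235] [341.1 219.7] z100 [[505.9  51.9 100. ]]
side white [354 232   5   3  11] [356. 233.] z100 [[511.1   2.9 100. ]]
side white [326 271   9   1   9] [330. 271.] z100 [[410.1 -55.7 100. ]]
hand top caps [[463.2  25.9 100. ]
 [509.3   2.4 100. ]] lens [[506.51596978  55.34010674 101.        ]]
hand side caps [[465.1  24.7 100. ]
 [510.8   1.4 100. ]] lens [[506.15896542  49.58882265 101.        ]]
housing top [[505.39617173  53.98989542  44.        ]]
mark top z44 [[447.7  58.4  44. ]
 [462.3  57.4  44. ]] [[470.3  57.2  58. ]]
mark side z44 [[446.8  54.8  44. ]
 [463.3  57.5  44. ]] [[468.2  57.4  58. ]]
```

```bash
cat >> h.py <<'E'
def onr(n,uv): pass
def orangeness(p):
    f=p.astype(float); return np.clip(f[...,0]-f[...,2]-40,0,None)*( (f[...,0]-f[...,1])>0.55*(f[...,1]-f[...,2]))
E
python3 - <<'E'
from h import *
np.set_printoptions(suppress=True,linewidth=150)
C=np.array([507.3,54.5])
p=np.load("top0rgb.npy").astype(int)
print("top R-B"); print((p[...,0]-p[...,2])[206:222,330:358])
p2=np.load("side0rgb.npy").astype(int)
print("side R-B"); print((p2[...,0]-p2[...,2])[230:252,312:340])
# ticks in side: local brightness
V=p2.sum(2)//3
print(V[228:262,312:342])
E
```

```text
top R-B
[[  5  24  67  79  79  77  65  41  30  19  16  17  26  40  56  69  36  41  77  40  10   6   6   7   7   7   8   6]
 [  6   5  17  54  82  93  87  78  77  74  76  75  75  76  77  74  44  16  53  66  29   6   6   6   6   8   8   7]
 [  7   7   7   9  27  56  78  84  79  75  76  76  75  73  67  51  23   7  14  55  67  43  41  21   7   6   7   6]
 [  9   9   7   6   6  13  22  28  38  46  45  45  45  33  20  11   5   6   7  13  57 113 124  90  35   6   1   4]
 [  7   7   7   8   7   7   6   7  28  54  29  10   9   7   5   7   7   6   5  11  61 115 132 124  57   9   5   4]
 [  7   8   7   7   8   6   6   7  31  74  36   7   6   7   7   6   6   8   6  12  63 117 128 109  43   9   6  11]
 [  7   6   7   7   7   7   6   7  32  61  27   7   5   7   8   8   7   8   7   7  17  47  61  37   7   4   6  14]
 [  7   6   7   6   7   7   7   7  29  66  39   8   7   8   8   7   8   7   8   7   7   9  13   5   1   5  13  16]
 [  6   4   5   7   7   7   5  10  51  69  34   7   6   6   7   7   8   7   7   7  12  10   7   8   5  12  16  16]
 [  3   2   5   7   7   6   6   9  55  70  29   7   6   6
[... 2780 characters left out ...]
 1   3   2   3   0   2   3   3   1   3   3   2]
 [ 20  12   3  -1   2  10   6   8  19  15   5   5   4   3   5   3   1   2   4   1   1   0   1   1   1   2   2   3]
 [ 24  14   2  -1   3  12   8   2   4   5   4   4   4   6   3   3   3   2   1   3   2   4   0   1   2   1   1   2]
 [ 20  21  11   4  -1  -1  13  10   5   2   2   4   9   9   3   2   3   2   1   2   2   2  -1   4   2  -1   0   1]
 [ 23  18   9  -2   1   0   1  14  10   6   0   5   9   6   4   2   2   3   1   2   1   4   3   2   1   2   6   3]]
[[205 208 208 ...  19  18  19]
 [208 208 209 ...  23  24  21]
 [208 208 207 ...  56  55  37]
 ...
 [208 207 154 ... 112 116 117]
 [207 208 166 ...  51  50  46]
 [207 207 207 ...  42  46  37]]
```

```bash
python3 - <<'E'
from h import *
np.set_printoptions(suppress=True,linewidth=150,precision=2)
print(onz("top",[[338.6,218],[338.72,216],[338.87,214]],44)); print(onz("top",[[339,210],[338.95,212]],58))
print("side44",onz("side",[[321.3,243],[319.2,244],[317.3,245]],44)); print("side58",onz("side",[[323.7,238],[323.9,237.5]],58))
# housing outer silhouette / lens fits: depth-based point clouds
for n,(x0,x1,y0,y1) in {"top":(315,370,172,226),"side":(308,372,205,275)}.items():
    d=np.load(n+"0.npy"); ys,xs=np.mgrid[y0:y1,x0:x1]; 
    i=ctrl.camera_info(n);R=cv2.Rodrigues(i["rvec"])[0];t=np.array(i["tvec"]).ravel()
    u=cv2.undistortPoints(np.float64(np.c_[xs.ravel(),ys.ravel()]).reshape(-1,1,2),i["intrinsics"],i["distortion"]).reshape(-1,2)
    z=d[y0:y1,x0:x1].ravel(); P=(np.c_[u,np.ones(len(u))]*z[:,None]-t)@R
    ok=z>0
    print(n,"cam",-R.T@t)
    for a,b in ((92,104),(41,47),(55,61)):
        m=ok&(P[:,2]>a)&(P[:,2]<b); q=P[m]
        (cx,cy),r=cv2.minEnclosingCircle(q[:,:2].astype(np.float32)) if m.any() else ((0,0),0)
        print(a,b,m.sum(),"encl",round(cx,1),round(cy,1),round(r,1),"med z",np.median(q[:,2]),"x",q[:,0].min(),q[:,0].max(),"y",q[:,1].min(),q[:,1].max())
    m=ok&(P[:,2]>92)&(P[:,2]<104)&(np.hypot(P[:,0]-507,P[:,1]-54)<36); q=P[m]
    print("lens mean",q.mean(0),(q.max(0)+q.min(0))/2)
E
```

```text
[[451.06  59.69  44.  ]
 [456.54  59.24  44.  ]
 [462.04  58.71  44.  ]]
[[471.19  58.65  58.  ]
 [465.75  58.91  58.  ]]
side44 [[461.6   59.7   44.  ]
 [456.1   59.52  44.  ]
 [450.99  59.11  44.  ]]
side58 [[466.94  58.7   58.  ]
 [468.1   59.75  58.  ]]
top cam [ 335.91   98.38 1068.98]
92 104 450 encl 500.8 42.7 44.9 med z 98.14855816619891 x 459.6743364468927 537.390005202819 y -0.7979584550469697 85.49160326901111
41 47 541 encl 507.6 56.1 60.3 med z 44.096193910564054 x 448.4535202176667 566.1077613773142 y -3.4596745596625333 115.35759331350087
55 61 209 encl 508.0 56.1 43.9 med z 58.242051734346724 x 465.3925098036683 551.5817137304754 y 13.923196979547331 98.72150150632997
lens mean [507.87  55.96  98.13] [507.93  56.52  97.98]
side cam [  65.35 -571.88  852.16]
92 104 545 encl 500.7 39.8 45.6 med z 97.29253215440522 x 457.8849709480946 535.6097793855266 y -4.606405224513639 83.60927228559088
41 47 586 encl 506.8 53.3 61.3 med z 43.40481889814565 x 447.9745657572392 567.4402690016733 y -7.91919574192795 114.53290184187452
55 61 168 encl 506.1 53.5 44.3 med z 57.09318720572982 x 464.02239336157356 549.6285761501246 y 9.876931931047721 93.19904328446756
lens mean [506.84  53.44  97.25] [506.29  53.96  97.74]
```

Emit:
step_arm(deltas=[[[0.36,15,-30,-3,0,0,-0.115],[0.36,15,-30,-3,0,0,-0.115],[0.36,15,-30,-3,0,0,-0.115],[0.36,15,-30,-3,0,0,-0.115],[0.36,15,-30,-3,0,0,-0.115],[0.36,15,-30,-3,0,0,-0.115],[0.36,15,-30,-3,0,0,-0.115],[0.36,15,-30,-3,0,0,-0.115],[0.36,15,-30,-3,0,0,-0.115],[0.36,15,-30,-3,0,0,-0.115]]])

```text
clock: 0.93
eef_pos: [312.8, 327.8, 209.1]
tool_rot: [-3.141, 0.0, 1.733]
force: [0.7, 0.9, -0.2]
width: 30.6
```

Emit:
step_arm(deltas=[[[0.36,15,-30,-3,0,0,-0.115],[0.36,15,-30,-3,0,0,-0.115],[0.36,15,-30,-3,0,0,-0.115],[0.36,15,-30,-3,0,0,-0.115],[0.36,15,-30,-3,0,0,-0.115],[0.36,15,-30,-3,0,0,-0.115],[0.36,15,-30,-3,0,0,-0.115],[0.36,15,-30,-3,0,0,-0.115],[0.36,15,-30,-3,0,0,-0.115],[0.36,0,0,0,0,0,-0.115]]])

```text
clock: 1.77
eef_pos: [450.7, 52.1, 182.7]
tool_rot: [3.136, -0.001, 0.573]
force: [0.5, -0.2, 0.0]
width: 30.7
```

Emit:
step_arm(deltas=[[[0.36,8,-16,-15,0,0,0.01],[0.36,9,-17,-15,0,0,0],[0.36,0,0,-22,0,0,0],[0.36,0,0,0,0,0,0],[0.36,0,0,0,0,0,0]]])

```text
clock: 2.18
eef_pos: [463.4, 26.3, 129.7]
tool_rot: [-3.14, 0.003, 0.598]
force: [0.0, -1.1, 0.7]
width: 30.8
```

```bash
cat > look.py <<'E'
from h import *; import sys
t=sys.argv[1]
s=ctrl.read_state()
for n,(x0,x1,y0,y1),f in (("side",(290,390,170,280),5),("top",(300,380,160,240),5)):
    p,d=ctrl.get_image(n); np.save(f"{n}{t}rgb.npy",p); np.save(f"{n}{t}.npy",d)
    a=cv2.resize(p[y0:y1,x0:x1,::-1],None,fx=f,fy=f,interpolation=cv2.INTER_CUBIC); cv2.imwrite(f"pics/{n}{t}.png",a)
for k in("clock","eef_pos","tool_rot","force","torque","width"): print(k,np.round(s[k],3))
print(ctrl.finger_overhang)
a=cv2.imread(f"pics/side{t}.png");b=cv2.imread(f"pics/top{t}.png");H=max(a.shape[0],b.shape[0])
im=np.zeros((H,a.shape[1]+b.shape[1],3),np.uint8);im[:a.shape[0],:a.shape[1]]=a;im[:b.shape[0],a.shape[1]:]=b
k=min(1,800/im.shape[1],600/H)
cv2.imwrite(f"pics/both{t}.png",cv2.resize(im,None,fx=k,fy=k))
E
python3 look.py 1
```

```text
clock 2.183
eef_pos [463.406  26.328 129.669]
tool_rot [-3.14e+00  3.00e-03  5.98e-01]
force [ 0.037 -1.068  0.653]
torque [-0.037 -0.011  0.005]
width 30.77
8.0
```

View pics/both1.png

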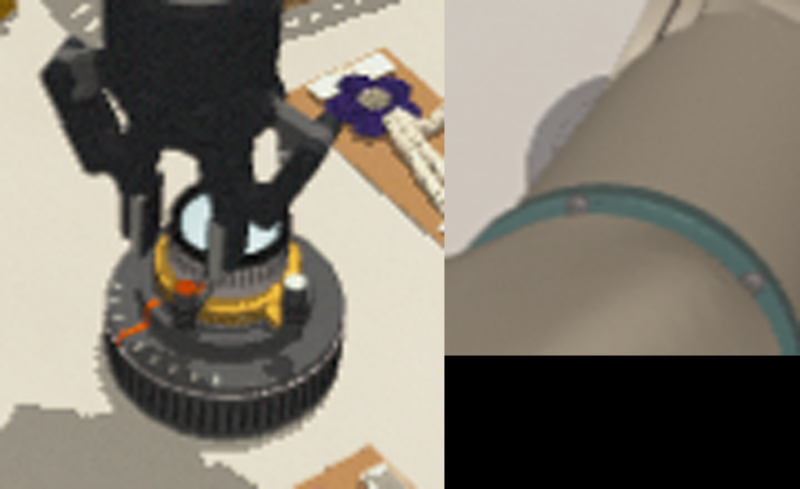

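The side view shows the fingers straddling the orange post from above: cap at about (186,288) in the composite, fingers on either side. The arm hides the top view. Lowering now.

Emit:
step_arm(deltas=[[[0.36,0,0,-12,0,0,0],[0.36,0,0,-12,0,0,0],[0.36,0,0,-12,0,0,0],[0.36,0,0,-12,0,0,0],[0.36,0,0,0,0,0,0],[0.3,0,0,0,0,0,0],[0.24,0,0,0,0,0,0],[0.24,0,0,0,0,0,0]]])

```text
clock: 2.95
eef_pos: [465.2, 26.6, 83.3]
tool_rot: [3.141, -0.002, 0.599]
force: [-0.6, 0.1, -0.7]
width: 20.2
```

```bash
python3 look.py 2
```

```text
clock 2.95
eef_pos [465.24   26.6    83.306]
tool_rot [ 3.141e+00 -2.000e-03  5.990e-01]
force [-0.649  0.138 -0.731]
torque [-0.005  0.005  0.02 ]
width 20.242
8.0
```

View pics/side2.png

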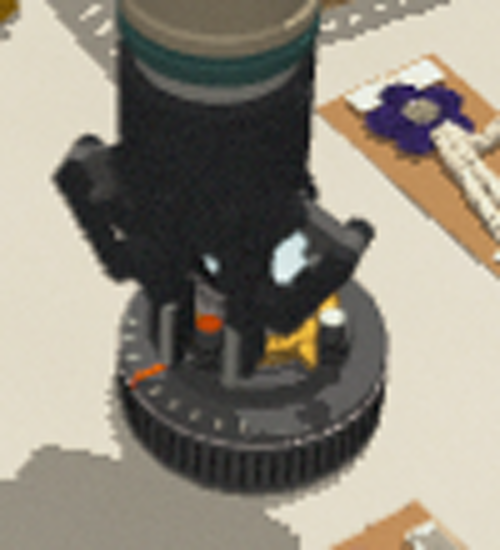

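Emit:
step_arm(deltas=[[[0.18,0,0,0,0,0,0],[0.16,0,0,0,0,0,0],[0.16,-1.6,2.0,0,0,0,-0.05],[0.16,-1.4,2.2,0,0,0,-0.05],[0.16,-1.2,2.3,0,0,0,-0.05],[0.16,-1.0,2.4,0,0,0,-0.05],[0.16,-0.9,2.4,0,0,0,-0.05],[0.16,-0.8,2.5,0,0,0,-0.05]]])

```text
clock: 3.72
eef_pos: [459.2, 38.5, 82.7]
tool_rot: [3.138, -0.002, 0.295]
force: [3.3, -4.7, -0.3]
width: 13.6
```

Emit:
step_arm(deltas=[[[0.16,-0.7,2.5,0,0,0,-0.05],[0.16,-0.6,2.6,0,0,0,-0.05],[0.16,-0.5,2.6,0,0,0,-0.05],[0.16,-0.3,2.5,0,0,0,-0.05],[0.16,-0.2,2.5,0,0,0,-0.05],[0.16,0,2.4,0,0,0,-0.05],[0.16,0,0,0,0,0,0],[0.16,0,0,0,0,0,0]]])

```text
clock: 4.38
eef_pos: [456.3, 54.3, 82.5]
tool_rot: [3.14, -0.002, -0.0]
force: [2.2, -3.1, 0.7]
width: 13.4
```

```bash
python3 look.py 3
```

```text
clock 4.383
eef_pos [456.302  54.344  82.545]
tool_rot [ 3.14e+00 -2.00e-03 -0.00e+00]
force [ 2.156 -3.086  0.735]
torque [-0.626 -0.394 -0.004]
width 13.409
8.0
```

View pics/both3.png

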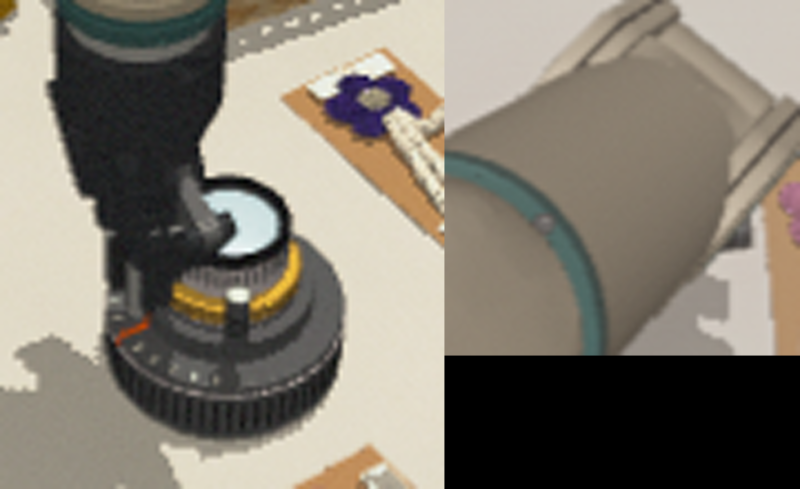

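Emit:
step_arm(deltas=[[[0.16,0.1,2.3,0,0,0,-0.04],[0.16,0.2,2.3,0,0,0,-0.04],[0.16,0,0,0,0,0,0],[0.16,0,0,0,0,0,0],[0.2,0,0,0,0,0,0],[0.3,0,0,0,0,0,0],[0.3,0,0,12,0,0,0],[0.3,0,0,40,0,0,0],[0.3,0,0,40,0,0,0]]])

```text
clock: 5.23
eef_pos: [453.2, 60.1, 174.1]
tool_rot: [3.141, 0.006, -0.081]
force: [1.2, 1.7, 0.4]
width: 26.0
```

Emit:
step_arm(deltas=[[[0.6,-10,40,10,0,0,0.05],[0.8,-10,40,10,0,0,0.05],[1.0,-10,40,10,0,0,0.05],[1.0,0,40,0,0,0,0.05],[1.0,0,40,0,0,0,0.05],[1.0,0,40,0,0,0,0.05],[1.0,0,0,0,0,0,0],[1.0,0,0,0,0,0,0]]])

```text
clock: 5.9
eef_pos: [424.4, 300.4, 203.0]
tool_rot: [-3.141, 0.002, 0.225]
force: [-0.0, -0.4, -0.2]
width: 85.5
```

```bash
python3 look.py 4
```

```text
clock 5.9
eef_pos [424.364 300.396 202.953]
tool_rot [-3.141e+00  2.000e-03  2.250e-01]
force [-0.007 -0.378 -0.236]
torque [-0.023  0.026 -0.03 ]
width 85.5
8.0
```

View pics/both4.png

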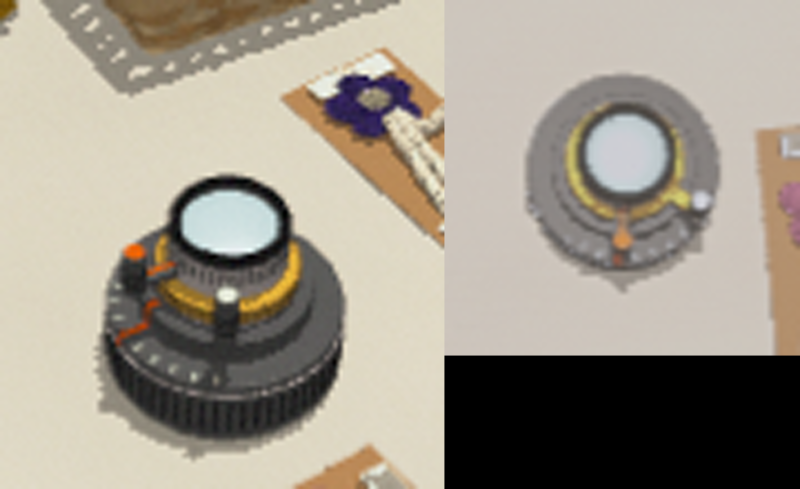

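The views are clear now. In the side view (composite) the orange cap is at about (134,252) and the white cap at (227,294). In the top view the orange cap (622,240) sits almost over the mark's outer end (619,262). Measuring next.

```bash
cat > meas.py <<'E'
from h import *; import sys
np.set_printoptions(suppress=True,linewidth=180,precision=2)
t=sys.argv[1]
def cent(W,x0,x1,y0,y1,th):
    w=np.clip(W[y0:y1,x0:x1]-th,0,None); ys,xs=np.mgrid[y0:y1,x0:x1]; return np.array([(w*xs).sum(),(w*ys).sum()])/w.sum()
for n in("side","top"):
    p=np.load(f"{n}{t}rgb.npy").astype(float); rb=p[...,0]-p[...,2]; V=p.min(2)
    if len(sys.argv)>2:
        x0,x1,y0,y1=(312,346,220,262) if n=="side" else (330,362,195,222)
        print(n,"RB from",x0,y0); print(rb[y0:y1,x0:x1].astype(int)) ; print("min"); print(V[y0:y1,x0:x1].astype(int))
E
python3 meas.py 4 1
```

```text
side RB from 312 220
[[ 27  28  25 ... -16 -17 -19]
 [ 28  28  30 ... -17 -16 -16]
 [ 29  27  27 ... -15 -14 -16]
 ...
 [ 28  25  20 ...  10  11   8]
 [ 23  20  19 ...   2  -2   1]
 [ 24  20  21 ...   0   2   2]]
min
[[194 193 197 ... 207 207 204]
 [192 193 192 ... 209 209 208]
 [190 194 193 ... 212 212 209]
 ...
 [190 141 125 ... 113  94  79]
 [146 124 126 ...  50  47  48]
 [143 125 124 ...  48  28  41]]
top RB from 330 195
[[ 18  -2 -13 -14 -12  -9  -7  -7  -7  -7  -7  -6  -7  -7  -9 -11 -13 -13 -13 -12  -6  17  68  66  23   6   7   7   7   7   7  11]
 [ 16  -1 -14 -14 -13  -9  -7  -7  -7  -6  -7  -7  -7  -7  -8 -11 -13 -14 -14 -11  -2  27  83  69  20   7   6   6   7   7   8   7]
 [ 21   5  -8 -14 -13 -11  -8  -6  -7  -7  -7  -6  -7  -8  -8 -12 -13 -14 -14 -10   1  27  84  72  22   7   7   6   7   7   7   9]
 [ 38   8  -6 -13 -13 -13  -9  -8  -7  -7  -7  -6  -6  -8 -11 -13 -13 -13 -13  -6   7  35  87  69  22   8   7   7   7   7   6  10]
 [ 65  16   5  -8 -14 -13 -11  -9  -7  -6  -7  -7  -8 -11 -12 -13 -14 -15 -11   2  14  57  86  58  18   7   9   7   7   7   7  11]
 [ 70  28   9   
[... 5708 characters left out ...]
 89  99 128 140 143 142 147 179 188 189 188]
 [104 101 110 131 166 153 134 106  76  71  76  97 155 148 133 130 134 139 115 101 123 113 126 140 176 187 187 186 188 188 188 188]
 [103  96 100  97 117 115 122 103  75  76  84  95 142 148 128 108 112  96 104 105 128 134 140 146 178 189 188 189 188 188 188 188]
 [138 122 100  81  95  93 123 109  77  80  90 102 106  98  99  97  92  98 126 133 135 145 176 186 188 188 188 187 187 188 188 188]
 [159 138 135 122 117  96  92  90  82  79  76  86  89  93 101 112 129 133 136 142 146 176 188 189 188 188 188 188 187 188 187 187]
 [162 145 143 142 143 138 135 136 137 137 136 136 135 134 135 135 142 144 146 176 186 189 188 187 188 187 186 187 187 187 187 188]]
```

```bash
python3 - <<'E'
from h import *
import sys
np.set_printoptions(suppress=True,linewidth=220,precision=2,threshold=100000)
p=np.load("side4rgb.npy").astype(int); rb=p[...,0]-p[...,2]
print("RB cols312-330 rows 222-250"); print(rb[222:250,312:330])
print("min cols 334-348 rows 230-244");print(p.min(2)[230:244,334:348])
P=onz("top",[[339.68,213.5],[357.3,204.2],[351.96,210],[360.8,193]],100)
print(P)
for a,x in(("axisA",[507.8,56.1]),("axisB",[507.3,54.8])):
    v=P[:,:2]-x; print(a,np.hypot(*v.T),np.arctan2(-v[:,1],-v[:,0]))
E
```

```text
RB cols312-330 rows 222-250
[[ 29  27  27  29  27  27  28  29  28  30  29  23  10   3  22  25   9  -5]
 [ 29  29  29  30  29  28  27  28  27  27  12   4   3   6 103  63  19  -1]
 [ 27  30  28  26  28  25  30  35  33  20   4   3   2  55 146  77  10   3]
 [ 29  29  29  30  25  30  99 199 223 172  40   4   4 115 116  49   9   6]
 [ 27  30  28  30  27  59 176 224 224 224 108  16  25 134 121  63  20   5]
 [ 28  27  28  29  27  18 137 216 221 221  95   7  31 144 123  66  17   7]
 [ 29  28  25  27  25  14   3  49  90  26   3   0  22 132 122  57  28   9]
 [ 27  26  26  27  16   4   2   3   2   6   0   7  25  81 118 128 148  51]
 [ 27  27  27  22   9   0   3   0   2   3   3  61 113 213 145 100  24   6]
 [ 28  27  29  18   5   2   0   3   4  -1  -8 137 122  34   4   2   2   4]
 [ 27  28  27  11   3   3  -1   0   2   0   4   4   4   1   7   5  15  32]
 [ 28  28  19   6   6   2   2   1   1   2  -2   1   1   2  49  54  98 105]
 [ 27  28  16  10  13   7  -2   2   3   1   2   3   4  29  63  82 104 107]
 [ 26  26  10   1   4   1   4   4  -2  -1   3   3   3  26  69  65 121 116]
 [ 27  26   8   3   4 
[... 1398 characters left out ...]
8 110 106 105]
 [ 41  56  84  89 113 204 219 217 216 154 110 105  83  69]
 [ 44  42  45  44  62 144 204 213 172  90  49  42  48  50]
 [ 51  56  51  46  39  61  82  74  73  60  55  47  58  58]
 [ 32  41  49  47  43  48  51  50  51  53  57  54  49  51]
 [ 27  18  24  27  43  48  50  48  49  40  37  31  36  32]
 [ 47  35  32  28  33  40  50  47  38  26  29  27  39  35]
 [ 92  64  53  39  32  40  31  33  29  31  40  44  65  60]
 [ 65  64  69  65  45  29  39  37  33  49  77  86  68  65]]
[[456.41  58.75 100.  ]
 [479.95  12.47 100.  ]
 [465.01  26.76 100.  ]
 [509.32   2.42 100.  ]]
axisA [51.45 51.76 51.89 53.7 ] [-0.05  1.    0.6   1.6 ]
axisB [51.04 50.4  50.75 52.42] [-0.08  1.    0.59  1.61]
```

```bash
python3 - <<'E'
from h import *
from scipy.optimize import least_squares
np.set_printoptions(suppress=True,linewidth=220,precision=3)
p=np.load("top0rgb.npy").astype(int).min(2); print(p[188:199,354:368])
top=onz("top",[[339.68,213.5],[357.3,204.3],[351.96,210]],100)[:,:2]
side=onz("side",[[319.75,226.2],[340.8,236],[331.7,234.3],[356,233]],100)[:,:2]
mt=onz("top",[[338.6,218],[338.72,216],[338.87,214]],44)[:,:2]
ms=onz("side",[[321.3,243],[319.2,244],[317.3,245]],44)[:,:2]
for n,P,m in(("top",top,mt),("side",side,ms)):
    r=least_squares(lambda c:np.hypot(*(P-c).T)-52,[507,55]); c=r.x
    v=P-c; w=m-c
    print(n,c,r.fun,"angles",np.arctan2(-v[:,1],-v[:,0]),"mark",np.arctan2(-w[:,1],-w[:,0]))
    print(P)
E
```

```text
[[126 128 128 128 129 147 181 191 191 192 192 192 192 192]
 [117 122 128 129 130 155 181 190 190 190 190 191 191 192]
 [125 126 129 128 127 132 152 182 189 191 192 191 191 191]
 [133 121 125 127 130 166 197 196 169 181 190 191 191 190]
 [125 120 124 125 122 193 210 208 184 187 192 191 192 192]
 [114 106 106 105 110 192 210 207 181 185 191 191 190 191]
 [108 115 113  94  79 130 181 169 142 177 190 190 191 190]
 [110 117 116  93  73  77  92 105 171 190 192 191 191 190]
 [105 109 102  92  78  68  74 131 183 192 192 191 191 190]
 [ 90  91  88  87  86  83  85 115 179 191 191 190 190 190]
 [122 130 103  88  86  87  87 112 179 192 191 191 190 190]]
top [508.277  55.811] [-0.054 -0.084  0.12 ] angles [-0.057  0.988  0.591] mark [-0.068 -0.066 -0.063]
[[456.414  58.751]
 [479.687  12.477]
 [465.006  26.758]]
side [508.448  54.914] [ 0.112 -0.006 -0.126  0.084] angles [-0.073  0.971  0.596  1.621] mark [-0.102 -0.088 -0.073]
[[456.476  58.738]
 [479.106  11.991]
 [465.515  25.799]
 [511.056   2.896]]
```

Fitting the caps in both views puts the tab at about −0.065 and the mark at about −0.075, so the barrel is within roughly 0.5 mm. The tabs are still 1.045 rad apart. Next I'll straddle both posts with the gripper fully open.

Emit:
step_arm(deltas=[[[1,5,-33,-6,0,0,0.03],[1,5,-33,-6,0,0,0.03],[1,5,-33,-6,0,0,0.03],[1,5,-33,-6,0,0,0.03],[1,5,-33,-6,0,0,0.03],[1,5,-33,-6,0,0,0.03],[1,6,-33,-6,0,0,0.03],[1,6,-33,-6,0,0,0.025],[1,0,-0.4,-12,0,0,0],[1,0,0,-12,0,0,0]]])

```text
clock: 6.83
eef_pos: [467.9, 28.7, 132.1]
tool_rot: [3.141, -0.0, 0.445]
force: [-0.3, 0.9, -0.2]
width: 85.0
```

Emit:
step_arm(deltas=[[[1,0,0,0,0,0,0],[1,0,0,0,0,0,0],[1,0,0,0,0,0,0]]])

```text
clock: 7.08
eef_pos: [467.9, 32.8, 132.3]
tool_rot: [-3.142, -0.0, 0.453]
force: [0.2, 0.7, 0.8]
width: 85.3
```

```bash
python3 look.py 5
```

```text
clock 7.083
eef_pos [467.936  32.787 132.269]
tool_rot [-3.142 -0.     0.453]
force [0.212 0.693 0.824]
torque [-0.003 -0.038 -0.019]
width 85.293
8.0
```

View pics/side5.png

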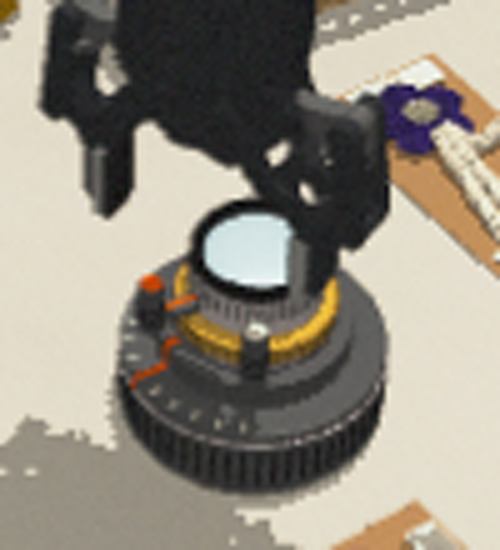

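The side view shows both posts between the open fingers: orange cap at (152,284), white cap at (257,331) in the crop. The measured y is still settling towards 35.5, so I'll hold and then lower.

Emit:
step_arm(deltas=[[[1,0,0,0,0,0,0],[1,0,0,0,0,0,0],[1,0,0,-7,0,0,0],[1,0,0,-7,0,0,0],[1,0,0,-7,0,0,0],[1,0,0,-7,0,0,0]]])

```text
clock: 7.68
eef_pos: [467.9, 33.4, 102.8]
tool_rot: [-3.141, 0.001, 0.454]
force: [0.1, -0.1, -0.0]
width: 85.3
```

Emit:
step_arm(deltas=[[[1,0,0,-7,0,0,0],[1,0,0,-7,0,0,0],[1,0,0,-7,0,0,0],[1,0,0,-7,0,0,0],[1,0,0,0,0,0,0],[1,0,0,0,0,0,0]]])

```text
clock: 8.18
eef_pos: [467.9, 33.1, 75.3]
tool_rot: [-3.141, 0.001, 0.453]
force: [-0.4, -0.1, 0.0]
width: 85.4
```

```bash
python3 look.py 6
```

```text
clock 8.183
eef_pos [467.898  33.148  75.345]
tool_rot [-3.141e+00  1.000e-03  4.530e-01]
force [-0.381 -0.145  0.016]
torque [-0.006  0.031  0.07 ]
width 85.408
8.0
```

View pics/side6.png

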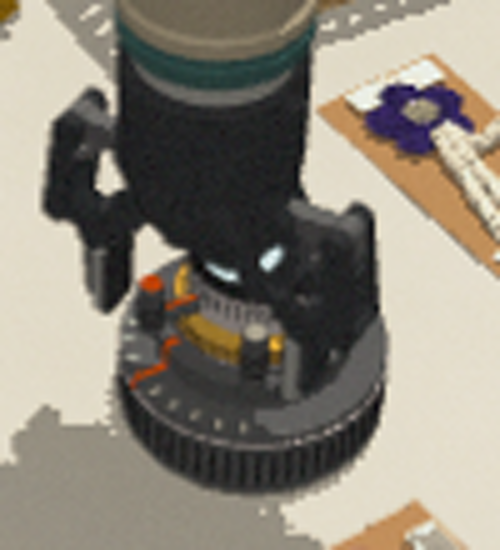

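The side view shows both posts straddled at depth with the left finger clear of the orange post. The TCP sits about 2.4 mm low in y. I'll correct that and close to just touching, about 64 mm.

Emit:
step_arm(deltas=[[[0.95,-0.2,1.4,0,0,0,0],[0.9,-0.2,1.4,0,0,0,-0.01],[0.85,0,0,0,0,0,0],[0.82,0,0,0,0,0,0],[0.79,0,0,0,0,0,0],[0.79,0,0,0,0,0,0],[0.79,0,0,0,0,0,0]]])

```text
clock: 8.87
eef_pos: [467.8, 36.1, 75.8]
tool_rot: [3.142, -0.0, 0.444]
force: [0.3, 0.0, -0.0]
width: 67.4
```

```bash
python3 look.py 7
```

```text
clock 8.867
eef_pos [467.804  36.086  75.82 ]
tool_rot [ 3.142 -0.     0.444]
force [ 0.285  0.029 -0.026]
torque [ 0.027 -0.009  0.041]
width 67.424
8.0
```

View pics/side7.png

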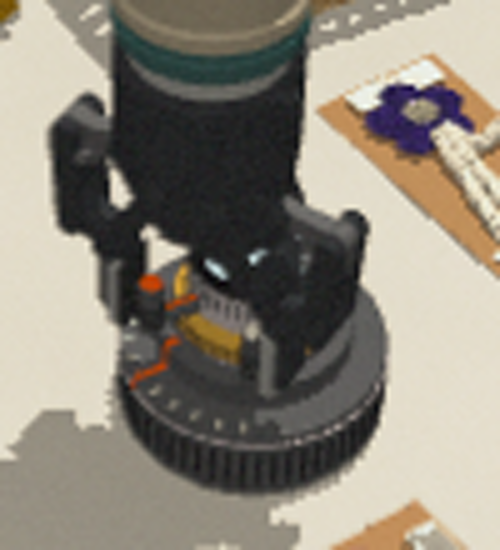

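The pose is accurate now, with both posts inside the fingers at 67 mm and the orange cap still visible at (151,284) for tracking. Closing along the arc with the orange-side finger held in place.

Emit:
step_arm(deltas=[[[0.765,0,0,0,0,0,0],[0.755,0,0,0,0,0,0],[0.75,0,0,0,0,0,0],[0.745,-0.2,0.2,0,0,0,-0.005],[0.74,-0.2,0.2,0,0,0,-0.005],[0.74,0,0,0,0,0,0]]])

```text
clock: 9.47
eef_pos: [468.2, 35.7, 76.0]
tool_rot: [3.14, -0.001, 0.433]
force: [1.9, -3.4, 2.0]
width: 63.1
```

```bash
cat > trk.py <<'E'
from h import *; import sys
p,_=ctrl.get_image("side"); np.save(f"t{sys.argv[1]}.npy",p); f=p.astype(float)
w=np.clip(f[...,0]-f[...,2]-40,0,None)
y0,y1,x0,x1=222,231,314,324
w=w[y0:y1,x0:x1]*(f[y0:y1,x0:x1,1]<140); ys,xs=np.mgrid[y0:y1,x0:x1]
c=[(w*xs).sum()/w.sum(),(w*ys).sum()/w.sum()]
P=onz("side",[c],100)[0]; s=ctrl.read_state()
print("cap px",np.round(c,2),"P",P.round(1),"ang",np.round(np.arctan2(-(P[1]-54.9),-(P[0]-508.4)),3),"w",round(s["width"],2),"pos",np.round(s["eef_pos"],1),"rot",np.round(s["tool_rot"],3),"F",np.round(s["force"],1),"T",np.round(s["torque"],2))
E
python3 trk.py a; python3 - <<'E'
import numpy as np
from h import *
for n in("side4","side6","side7"):
    f=np.load(n+"rgb.npy").astype(float); y0,y1,x0,x1=222,231,314,324
    w=np.clip(f[...,0]-f[...,2]-40,0,None)[y0:y1,x0:x1]*(f[y0:y1,x0:x1,1]<140); ys,xs=np.mgrid[y0:y1,x0:x1]
    print(n,(w*xs).sum()/w.sum(),(w*ys).sum()/w.sum())
E
```

```text
cap px [319.79 226.17] P [456.6  58.8 100. ] ang -0.075 w 63.06 pos [468.2  35.7  76. ] rot [ 3.14e+00 -1.00e-03  4.33e-01] F [ 2.3 -4.   2.5] T [-0.86 -0.34 -0.06]
side4 319.906 226.209
side6 319.88426252646434 226.17642907551163
side7 319.74770039421816 226.11957950065704
```

Emit:
step_arm(deltas=[[[0.725,-0.4,0.2,0,0,0,-0.01],[0.71,-0.4,0.2,0,0,0,-0.01],[0.698,-0.4,0.3,0,0,0,-0.01],[0.684,-0.4,0.3,0,0,0,-0.01],[0.67,-0.4,0.3,0,0,0,-0.01],[0.67,0,0,0,0,0,0],[0.67,0,0,0,0,0,0]]])

```text
clock: 10.1
eef_pos: [465.4, 37.5, 76.3]
tool_rot: [3.141, -0.0, 0.383]
force: [-0.8, -2.6, 8.6]
width: 57.2
```

```bash
python3 trk.py b
```

```text
cap px [319.76 226.13] P [456.6  58.9 100. ] ang -0.077 w 57.21 pos [465.4  37.5  76.3] rot [ 3.141 -0.     0.383] F [-0.6 -3.1  8.3] T [-0.62  0.1   0.04]
```

Emit:
step_arm(deltas=[[[0.659,-0.4,0.4,0.2,0,0,-0.01],[0.648,-0.4,0.4,0.2,0,0,-0.01],[0.637,-0.4,0.4,0.2,0,0,-0.01],[0.626,-0.3,0.4,0.2,0,0,-0.01],[0.615,-0.3,0.4,0.2,0,0,-0.01],[0.615,0,0,0,0,0,0],[0.615,0,0,0,0,0,0]]])

```text
clock: 10.73
eef_pos: [463.3, 39.4, 77.2]
tool_rot: [3.142, 0.0, 0.333]
force: [-0.6, -3.3, 7.7]
width: 52.5
```

```bash
python3 trk.py c
```

```text
cap px [319.75 226.08] P [456.6  59.  100. ] ang -0.08 w 52.89 pos [463.3  39.4  77.2] rot [3.142 0.    0.333] F [-0.6 -3.8  8. ] T [-0.76  0.11 -0.1 ]
```

Emit:
step_arm(deltas=[[[0.604,-0.3,0.3,0.2,0,0,-0.01],[0.593,-0.3,0.4,0.2,0,0,-0.01],[0.582,-0.3,0.4,0.2,0,0,-0.01],[0.57,-0.3,0.4,0.2,0,0,-0.01],[0.559,-0.3,0.4,0.2,0,0,-0.01],[0.559,0,0,0.2,0,0,0],[0.559,0,0,0.2,0,0,0]]])

```text
clock: 11.37
eef_pos: [461.4, 41.4, 78.2]
tool_rot: [-3.142, 0.001, 0.283]
force: [-0.8, -3.1, 1.5]
width: 48.0
```

```bash
python3 trk.py d; python3 -c "
from cell import ctrl
print([ctrl.read_state()['width'] for _ in range(4)])"
```

```text
cap px [319.79 226.18] P [456.6  58.8 100. ] ang -0.074 w 47.85 pos [461.5  41.4  78.2] rot [3.142e+00 1.000e-03 2.830e-01] F [-1.  -3.4  3.4] T [-0.88  0.29 -0.01]
[47.850097487740356, 47.850097487740356, 47.850097487740356, 47.850097487740356]
```

Emit:
step_arm(deltas=[[[0.551,-0.2,0.3,0.1,0,0,-0.007],[0.543,-0.2,0.3,0.1,0,0,-0.007],[0.535,-0.2,0.3,0.1,0,0,-0.007],[0.527,-0.2,0.3,0.1,0,0,-0.007],[0.519,-0.2,0.3,0.1,0,0,-0.007],[0.519,0,0,0,0,0,0]]])

```text
clock: 11.92
eef_pos: [460.2, 42.9, 78.6]
tool_rot: [-3.141, 0.001, 0.248]
force: [-2.5, -4.3, 5.5]
width: 44.4
```

```bash
python3 trk.py e
```

```text
cap px [319.74 226.14] P [456.6  58.9 100. ] ang -0.077 w 44.65 pos [460.2  42.9  78.6] rot [-3.141e+00  1.000e-03  2.480e-01] F [-2.5 -5.1  5.6] T [-0.92  0.54 -0.02]
```

Emit:
step_arm(deltas=[[[0.514,-0.1,0,0.1,0,0,-0.005],[0.509,-0.1,0,0.1,0,0,-0.005],[0.504,-0.1,0.1,0.1,0,0,-0.005],[0.504,0,0,0,0,0,0]]])

```text
clock: 12.3
eef_pos: [459.8, 43.5, 78.8]
tool_rot: [-3.141, 0.002, 0.234]
force: [-3.0, -3.5, 5.3]
width: 43.3
```

```bash
python3 trk.py f
```

```text
cap px [319.75 226.13] P [456.6  58.9 100. ] ang -0.077 w 43.38 pos [459.8  43.5  78.8] rot [-3.141e+00  2.000e-03  2.340e-01] F [-3.7 -2.7  4.6] T [-0.76  0.8   0.01]
```

Emit:
step_arm(deltas=[[[0.499,0,0.1,0,0,0,-0.005],[0.494,-0.1,0.1,0.1,0,0,-0.005],[0.494,0,0,0,0,0,0]]])

```text
clock: 12.6
eef_pos: [459.5, 43.8, 78.9]
tool_rot: [-3.14, 0.002, 0.224]
force: [-4.4, -3.3, 5.3]
width: 42.3
```

Emit:
step_arm(deltas=[[[0.489,0,0.1,0,0,0,-0.005],[0.484,-0.1,0.2,0.1,0,0,-0.005],[0.484,0,0,0,0,0,0]]])

```text
clock: 12.85
eef_pos: [459.3, 44.2, 79.0]
tool_rot: [-3.14, 0.002, 0.214]
force: [-4.4, -4.0, 6.6]
width: 41.1
```

```bash
python3 trk.py g
```

```text
cap px [319.75 226.13] P [456.6  58.9 100. ] ang -0.077 w 41.42 pos [459.3  44.2  79. ] rot [-3.14e+00  2.00e-03  2.14e-01] F [-4.7 -2.8  6.3] T [-0.66  0.85 -0.03]
```

Emit:
step_arm(deltas=[[[0.479,-0.2,0.1,0,0,0,-0.005],[0.474,-0.2,0.1,0.1,0,0,-0.005],[0.474,0,0,0,0,0,0]]])

```text
clock: 13.15
eef_pos: [459.0, 44.6, 79.1]
tool_rot: [-3.14, 0.002, 0.204]
force: [-4.0, -2.8, 5.6]
width: 40.7
```

Emit:
step_arm(deltas=[[[0.469,-0.2,0.1,0,0,0,-0.005],[0.464,-0.2,0.1,0.1,0,0,-0.005],[0.464,0,0,0,0,0,0]]])

```text
clock: 13.4
eef_pos: [458.8, 45.0, 79.2]
tool_rot: [-3.14, 0.002, 0.195]
force: [-4.1, -1.3, 4.4]
width: 39.4
```

```bash
python3 trk.py h
```

```text
cap px [319.76 226.15] P [456.6  58.9 100. ] ang -0.076 w 39.84 pos [458.8  45.   79.2] rot [-3.14e+00  2.00e-03  1.95e-01] F [-3.7 -0.9  5.6] T [-0.43  0.76 -0.06]
```

Emit:
step_arm(deltas=[[[0.459,-0.1,0.1,0,0,0,-0.005],[0.454,-0.1,0.2,0,0,0,-0.005],[0.454,0,0,0,0,0,0]]])

```text
clock: 13.7
eef_pos: [458.6, 45.4, 79.3]
tool_rot: [-3.14, 0.002, 0.185]
force: [-3.7, -0.7, 7.6]
width: 38.7
```

Emit:
step_arm(deltas=[[[0.449,-0.1,0.2,0,0,0,-0.005],[0.444,-0.1,0.2,0,0,0,-0.005],[0.444,0,0,0,0,0,0]]])

```text
clock: 13.95
eef_pos: [458.4, 45.8, 79.3]
tool_rot: [-3.14, 0.002, 0.175]
force: [-4.8, -1.4, 7.2]
width: 37.7
```

```bash
python3 trk.py i
```

```text
cap px [319.75 226.13] P [456.6  58.9 100. ] ang -0.078 w 38.16 pos [458.3  45.8  79.3] rot [-3.14e+00  2.00e-03  1.75e-01] F [-3.5 -2.9  6.7] T [-0.39  0.87  0.08]
```

Emit:
step_arm(deltas=[[[0.439,-0.1,0.1,0,0,0,-0.005],[0.434,-0.1,0.2,0.1,0,0,-0.005],[0.434,0,0,0,0,0,0]]])

```text
clock: 14.25
eef_pos: [458.2, 46.2, 79.4]
tool_rot: [-3.14, 0.002, 0.165]
force: [-4.5, -1.0, 6.4]
width: 37.2
```

Emit:
step_arm(deltas=[[[0.429,-0.1,0.1,0,0,0,-0.005],[0.424,-0.1,0.2,0.1,0,0,-0.005],[0.424,0,0,0,0,0,0]]])

```text
clock: 14.5
eef_pos: [457.9, 46.5, 79.5]
tool_rot: [-3.14, 0.002, 0.155]
force: [-4.0, -1.1, 6.8]
width: 36.3
```

```bash
python3 trk.py j
```

```text
cap px [319.76 226.13] P [456.6  58.9 100. ] ang -0.077 w 36.44 pos [457.9  46.6  79.5] rot [-3.14e+00  2.00e-03  1.55e-01] F [-4.  -1.4  6.8] T [-0.29  0.83  0.1 ]
```

Emit:
step_arm(deltas=[[[0.419,-0.1,0.2,0,0,0,-0.005],[0.414,-0.1,0.2,0.1,0,0,-0.005],[0.414,0,0,0,0,0,0]]])

```text
clock: 14.8
eef_pos: [457.8, 47.0, 79.6]
tool_rot: [-3.14, 0.002, 0.145]
force: [-4.2, -1.7, 6.6]
width: 35.7
```

```bash
python3 trk.py k
```

```text
cap px [319.79 226.11] P [456.7  58.9 100. ] ang -0.078 w 35.43 pos [457.8  47.   79.6] rot [-3.14e+00  2.00e-03  1.45e-01] F [-4.2 -0.5  6.6] T [-0.28  0.82  0.17]
```

Emit:
step_arm(deltas=[[[0.409,-0.1,0.2,0,0,0,-0.005],[0.409,0,0,0,0,0,0]]])

```text
clock: 15.02
eef_pos: [457.7, 47.2, 79.6]
tool_rot: [-3.139, 0.002, 0.14]
force: [-4.3, -0.7, 6.8]
width: 34.9
```

Emit:
step_arm(deltas=[[[0.404,-0.1,0.2,0.1,0,0,-0.005],[0.404,0,0,0,0,0,0]]])

```text
clock: 15.18
eef_pos: [457.6, 47.5, 79.7]
tool_rot: [-3.139, 0.002, 0.135]
force: [-4.4, -1.1, 7.4]
width: 35.0
```

```bash
python3 trk.py l
```

```text
cap px [319.69 225.98] P [456.7  59.4 100. ] ang -0.086 w 34.83 pos [457.6  47.5  79.7] rot [-3.139e+00  2.000e-03  1.360e-01] F [-5.1 -1.2  6.7] T [-0.32  0.78  0.15]
```

Emit:
step_arm(deltas=[[[0.404,0,0,0,0,0,0]]])

```text
clock: 15.32
eef_pos: [457.6, 47.5, 79.7]
tool_rot: [-3.139, 0.002, 0.136]
force: [-3.4, -0.9, 7.1]
width: 34.9
```

Emit:
step_arm(deltas=[[[0.401,0,0,0,0,0,0],[0.401,0,0,0,0,0,0]]])

```text
clock: 15.48
eef_pos: [457.6, 47.6, 79.7]
tool_rot: [-3.139, 0.002, 0.136]
force: [-4.0, -0.3, 8.2]
width: 34.5
```

```bash
python3 trk.py m
```

```text
cap px [319.72 226.  ] P [456.7  59.3 100. ] ang -0.085 w 34.32 pos [457.6  47.6  79.7] rot [-3.139e+00  2.000e-03  1.360e-01] F [-3.8 -0.7  7.5] T [-0.28  0.79  0.14]
```

Emit:
step_arm(deltas=[[[0.398,0,0,0,0,0,-0.003],[0.398,0,0,0,0,0,0]]])

```text
clock: 15.7
eef_pos: [457.5, 47.6, 79.8]
tool_rot: [-3.139, 0.002, 0.133]
force: [-4.3, -1.0, 7.3]
width: 34.9
```

Emit:
step_arm(deltas=[[[0.395,0,0.1,0,0,0,-0.003],[0.395,0,0,0,0,0,0]]])

```text
clock: 15.87
eef_pos: [457.5, 47.8, 79.8]
tool_rot: [-3.139, 0.002, 0.13]
force: [-5.0, 0.2, 9.3]
width: 34.1
```

```bash
python3 trk.py n
```

```text
cap px [319.71 225.99] P [456.7  59.3 100. ] ang -0.085 w 34.74 pos [457.5  47.8  79.8] rot [-3.139e+00  2.000e-03  1.300e-01] F [-4.9  0.1  9.4] T [-0.25  0.91  0.2 ]
```

Width has stopped following the command at about 34.5 mm, so the ring may have bitten. I'll average several width readings to beat the noise.

```bash
cat > avg.py <<'E'
from h import *
W=[];F=[]
for _ in range(12):
    p,_d=ctrl.get_image("side"); s=ctrl.read_state(); W.append(s["width"]);F.append(np.r_[s["force"],s["torque"]])
f=p.astype(float); y0,y1,x0,x1=222,231,314,324
w=np.clip(f[...,0]-f[...,2]-40,0,None)[y0:y1,x0:x1]*(f[y0:y1,x0:x1,1]<140); ys,xs=np.mgrid[y0:y1,x0:x1]
print("w",np.mean(W).round(2),"+-",(np.std(W)/12**.5).round(2),"FT",np.mean(F,0).round(2),"cap",((w*xs).sum()/w.sum()).round(2),((w*ys).sum()/w.sum()).round(2),"pos",np.round(s["eef_pos"],1),"clock",s["clock"])
E
python3 avg.py
```

```text
w 34.32 +- 0.03 FT [-4.6  -0.44  8.38 -0.28  0.87  0.18] cap 319.71 226.0 pos [457.5  47.8  79.8] clock 16.5167
```

Emit:
step_arm(deltas=[[[0.39,0,0,0,0,0,0],[0.39,0,0,0,0,0,0]]])

```text
clock: 16.68
eef_pos: [457.4, 47.9, 79.8]
tool_rot: [-3.139, 0.002, 0.13]
force: [-4.8, -1.0, 9.5]
width: 34.6
```

```bash
python3 avg.py
```

```text
w 34.0 +- 0.06 FT [-4.78 -0.09  9.15 -0.27  0.92  0.15] cap 319.7 225.99 pos [457.4  47.9  79.8] clock 17.2833
```

```bash
python3 look.py 8
```

```text
clock 17.283
eef_pos [457.437  47.899  79.81 ]
tool_rot [-3.139e+00  2.000e-03  1.300e-01]
force [-5.179  0.121  9.88 ]
torque [-0.28   0.895  0.157]
width 34.1
8.0
```

View pics/side8.png

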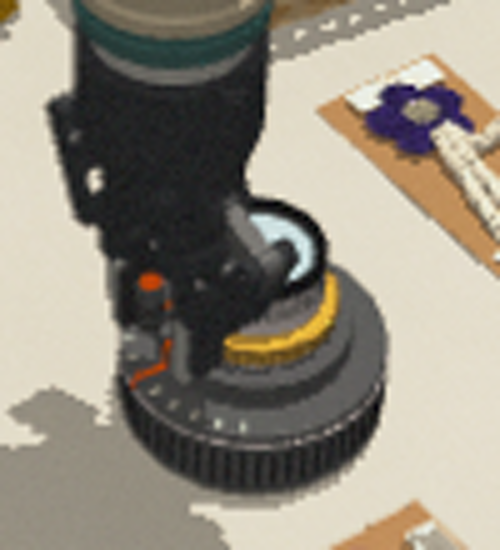

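The side view shows the orange cap at (151,281), held against the left finger, with the index mark just below it. The white cap is hidden by the right finger. To check the bite with a force I can measure, I'll push gently clockwise with the arm. A loose ring would give way at about 4 N, a bitten one will hold.

Emit:
step_arm(deltas=[[[0.39,0,0.5,0,0,0,0],[0.39,0,0.5,0,0,0,0],[0.39,0,0,0,0,0,0]]])

```text
clock: 17.63
eef_pos: [457.5, 48.0, 79.8]
tool_rot: [-3.14, 0.002, 0.129]
force: [-4.7, -1.4, 9.2]
width: 34.1
```

```bash
python3 trk.py o
```

```text
cap px [319.69 225.96] P [456.7  59.4 100. ] ang -0.087 w 34.25 pos [457.4  48.   79.8] rot [-3.14e+00  2.00e-03  1.29e-01] F [-5.7 -2.2  9.5] T [-0.6   0.94  0.16]
```

Emit:
step_arm(deltas=[[[0.39,0,0.5,0,0,0,0],[0.39,0,0.5,0,0,0,0],[0.39,0,0,0,0,0,0]]])

```text
clock: 17.93
eef_pos: [457.4, 48.3, 79.8]
tool_rot: [-3.141, 0.002, 0.128]
force: [-5.7, -3.7, 8.6]
width: 33.9
```

```bash
python3 trk.py p
```

```text
cap px [319.57 225.95] P [456.5  59.6 100. ] ang -0.09 w 33.74 pos [457.4  48.3  79.8] rot [-3.141e+00  2.000e-03  1.280e-01] F [-5.4 -3.3  8.2] T [-0.99  1.02  0.06]
```

Emit:
step_arm(deltas=[[[0.39,0,0.7,0,0,0,0],[0.39,0,0.7,0,0,0,0],[0.39,0,0,0,0,0,0]]])

```text
clock: 18.23
eef_pos: [457.4, 48.6, 79.9]
tool_rot: [3.141, 0.002, 0.127]
force: [-4.2, -5.1, 9.0]
width: 33.8
```

```bash
python3 trk.py q
```

```text
cap px [319.55 225.91] P [456.6  59.7 100. ] ang -0.092 w 33.73 pos [457.4  48.6  79.9] rot [3.141e+00 2.000e-03 1.270e-01] F [-6.7 -5.7  8.7] T [-1.43  1.08 -0.14]
```

Emit:
step_arm(deltas=[[[0.39,0,0.6,0,0,0,0],[0.39,0,0.6,0,0,0,0],[0.39,0,0,0,0,0,0]]])

```text
clock: 18.53
eef_pos: [457.4, 48.9, 79.9]
tool_rot: [3.139, 0.001, 0.125]
force: [-5.8, -7.5, 9.3]
width: 33.5
```

```bash
python3 avg.py
```

```text
w 33.9 +- 0.05 FT [-5.91 -7.56  9.63 -1.84  1.14 -0.18] cap 319.4 225.73 pos [457.4  48.9  79.9] clock 19.1333
```

Emit:
step_arm(deltas=[[[0.39,0,-1.5,0,0,0,0],[0.39,0,-1.5,0,0,0,0],[0.39,0,-1.5,0,0,0,0],[0.39,0,0,0,0,0,0]]])

```text
clock: 19.47
eef_pos: [457.4, 48.2, 79.8]
tool_rot: [-3.138, 0.002, 0.129]
force: [-4.6, 1.0, 9.2]
width: 33.8
```

```bash
python3 trk.py r; python3 avg.py
```

```text
cap px [319.56 225.96] P [456.5  59.5 100. ] ang -0.089 w 33.89 pos [457.4  48.2  79.8] rot [-3.138e+00  2.000e-03  1.290e-01] F [-5.5  1.4  9.2] T [-0.13  0.94 -0.01]
w 33.89 +- 0.04 FT [-5.02  0.46  9.29 -0.18  0.91 -0.02] cap 319.56 225.96 pos [457.5  48.2  79.8] clock 20.1167
```

Emit:
step_arm(deltas=[[[0.386,0,0,0,0,0,0],[0.386,0,0,0,0,0,0]]])

```text
clock: 20.28
eef_pos: [457.4, 48.3, 79.9]
tool_rot: [-3.138, 0.002, 0.129]
force: [-4.2, 0.7, 10.1]
width: 33.4
```

```bash
python3 avg.py
```

```text
w 33.7 +- 0.05 FT [-4.95  0.84  9.78 -0.18  0.95 -0.04] cap 319.58 225.97 pos [457.4  48.2  79.8] clock 20.8833
```

Emit:
step_arm(deltas=[[[0.381,0,0,0,0,0,0],[0.381,0,0,0,0,0,0]]])

```text
clock: 21.05
eef_pos: [457.4, 48.3, 79.9]
tool_rot: [-3.138, 0.002, 0.129]
force: [-5.4, 1.0, 10.5]
width: 33.2
```

```bash
python3 avg.py
```

```text
w 33.22 +- 0.05 FT [-5.18  1.05 10.49 -0.18  0.96 -0.08] cap 319.58 225.96 pos [457.4  48.3  79.9] clock 21.65
```

Emit:
step_arm(deltas=[[[0.377,0,0,0,0,0,0],[0.377,0,0,0,0,0,0]]])

```text
clock: 21.82
eef_pos: [457.4, 48.4, 79.9]
tool_rot: [-3.138, 0.002, 0.129]
force: [-5.0, 1.1, 11.9]
width: 32.8
```

```bash
python3 avg.py
```

```text
w 33.03 +- 0.07 FT [-5.44  1.45 10.95 -0.16  0.99 -0.1 ] cap 319.56 225.95 pos [457.4  48.3  79.9] clock 22.4167
```

Lag (width minus command) keeps growing slowly. That fits either a stiff bite with finger flex, or plain thread drag. I'll open slightly and see whether the load drops all at once, which would mean loose, or gradually, which would mean elastic and bitten.

Emit:
step_arm(deltas=[[[0.387,0,0,0,0,0,0],[0.387,0,0,0,0,0,0]]])

```text
clock: 22.58
eef_pos: [457.4, 48.3, 79.9]
tool_rot: [-3.138, 0.002, 0.129]
force: [-5.9, 1.1, 10.5]
width: 33.3
```

```bash
python3 avg.py
```

```text
w 33.23 +- 0.04 FT [-5.11  1.08 10.61 -0.11  0.99 -0.08] cap 319.57 225.95 pos [457.4  48.3  79.9] clock 23.1833
```

Emit:
step_arm(deltas=[[[0.395,0,0,0,0,0,0],[0.41,0,0,0,0,0,0],[0.424,0,0,0,0,0,0],[0.424,0,0,0,0,0,0]]])

```text
clock: 23.52
eef_pos: [457.9, 47.6, 79.6]
tool_rot: [-3.14, 0.001, 0.129]
force: [-3.3, 0.2, 4.2]
width: 36.5
```

```bash
python3 avg.py; python3 avg.py
```

```text
w 36.23 +- 0.05 FT [-4.46  2.09  4.17  0.42  0.91  0.07] cap 319.55 225.95 pos [457.9  47.6  79.6] clock 24.1167
w 36.19 +- 0.05 FT [-4.51  2.33  4.31  0.52  0.95  0.09] cap 319.56 225.95 pos [457.9  47.6  79.6] clock 24.7167
```

Opening 0.85 mm dropped nearly all the load while the posts stayed at about 33.1 mm over both. So the ring holds where it was driven. I'll release, lift off and inspect.

Emit:
step_arm(deltas=[[[0.45,0,0,0,0,0,0],[0.5,0,0,0,0,0,0],[0.55,0,0,0,0,0,0],[0.55,0,0,0,0,0,0],[0.55,0,0,10,0,0,0],[0.55,0,0,20,0,0,0],[0.55,0,0,40,0,0,0],[0.55,0,0,30,0,0,0]]])

```text
clock: 25.38
eef_pos: [458.9, 45.7, 181.3]
tool_rot: [3.14, -0.0, 0.126]
force: [0.8, 0.5, -0.7]
width: 47.0
```

Emit:
step_arm(deltas=[[[0.6,-10,40,10,0,0,0.03],[0.6,-10,40,10,0,0,0.03],[0.6,-10,40,0,0,0,0.03],[0.6,0,40,0,0,0,0.03],[0.6,0,40,0,0,0,0.03],[0.6,0,40,0,0,0,0.03],[0.6,0,0,0,0,0,0]]])

```text
clock: 25.97
eef_pos: [428.2, 294.8, 198.8]
tool_rot: [-3.138, -0.003, 0.321]
force: [0.7, -0.3, -0.4]
width: 50.8
```

```bash
python3 look.py 9; python3 - <<'E'
from h import *
np.set_printoptions(suppress=True,linewidth=220,precision=3,threshold=100000)
p=np.load("side9rgb.npy").astype(int); print("RB 312-325,222-231");print((p[...,0]-p[...,2])[222:231,312:326]); print("min 318-336, 226-242");print(p.min(2)[226:242,318:336])
p=np.load("top9rgb.npy").astype(int); print("top RB 335-346, 208-218");print((p[...,0]-p[...,2])[208:219,334:346]); print("min 338-354,204-218");print(p.min(2)[204:220,338:356])
E
```

```text
clock 25.967
eef_pos [428.173 294.805 198.759]
tool_rot [-3.138e+00 -3.000e-03  3.210e-01]
force [ 0.739 -0.317 -0.435]
torque [ 0.051  0.001 -0.05 ]
width 50.844
8.0
RB 312-325,222-231
[[ 28  27  28  27  26  28  27  30  29  26  29  22   8   1]
 [ 28  28  29  29  28  29  27  29  31  27  12   0   2  15]
 [ 30  28  27  30  28  29  34  71  86  42   5   2   2  68]
 [ 29  29  29  28  28  64 187 224 225 208  55   2   7  96]
 [ 28  28  29  27  28  87 216 224 223 223  69   5  13 136]
 [ 28  29  29  31  27  16 124 202 205 142  41   2  27 150]
 [ 29  27  27  27  25  11   4   4   3   2   2   1  50 140]
 [ 28  25  26  26  17   4  -4   0   1   1   0  13  40 112]
 [ 28  25  25  19   6   1  -1   1   2   0   1 110 213 140]]
min 318-336, 226-242
[[ 11  10  10  10  76  89  79  55  44  49  53  82  57  35  14  20  19  62]
 [ 40  10  10  41  62  86  70  55  42  66  63  74  80  81  49  25  15  22]
 [ 64  71  73  52  64  84  76  56  50  64  48  66  79 100  91  62  42  24]
 [ 48  52  49  47  62  74  65  51  45  10  33  54  80  66  84  81  87  62]
 [ 51  49  50  50  46  45  10  40  68 100 103  73  89  70  87
[... 1946 characters left out ...]
114 120 128 131 130 129]
 [130 111 118 129 132 128 103  98 116 186 204 204 183 147 131 147 138 129]
 [103  99 102 115 115 102  87  78 108 191 209 210 195 156 135 161 147 118]
 [ 88  81  80  85  87  88  90  81  86 166 201 205 173 140 129 135 132 112]
 [ 82  81  81  88 118 131 130 103  76  89 120 119 118 125 126 108 115 131]
 [ 90  94  92 107 126 132 132 128 100  70  68  84 151 141 113 114 117 135]
 [ 80  70  78 116 135 133 132 132 122  96  81  84 103  89 100 128 140 146]
 [ 75  73  83 100 154 149 134 131 112  98  86  95 125 113 126 140 177 187]
 [ 77  77  86  96 142 149 129 108 106  89  93 102 129 135 141 146 179 189]
 [ 78  81  89 103 109  97  99  98  92  99 126 135 137 146 177 186 188 189]]
```

View pics/both9.png

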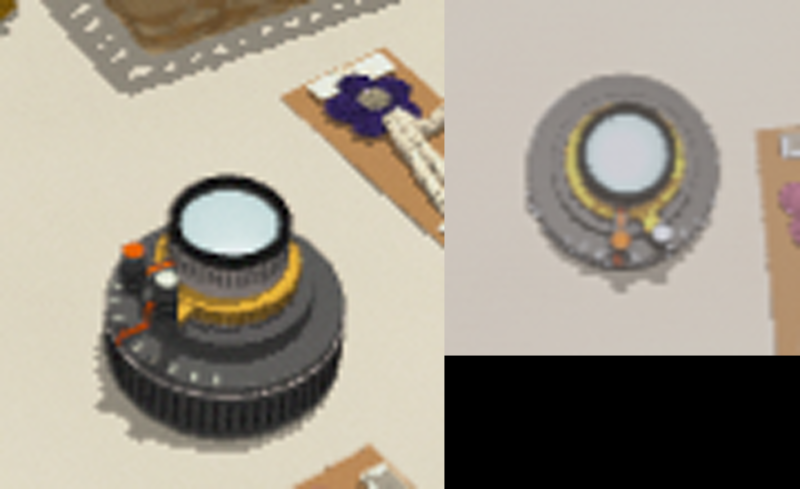

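```bash
cat > fin.py <<'E'
from h import *; import sys
t=sys.argv[1]
def c(W,b,th):
    x0,x1,y0,y1=b; w=np.clip(W[y0:y1,x0:x1]-th,0,None); ys,xs=np.mgrid[y0:y1,x0:x1]; return [(w*xs).sum()/w.sum(),(w*ys).sum()/w.sum()]
for n,C,bo,bw in(("side",(508.45,54.9),(314,323,223,230),tuple(map(int,sys.argv[2].split(',')))),("top",(508.28,55.8),(336,344,212,216),tuple(map(int,sys.argv[3].split(','))))):
    p=np.load(f"{n}{t}rgb.npy").astype(float)
    o=c(p[...,0]-p[...,2],bo,35 if n=="side" else 20); w=c(p.min(2),bw,140)
    P=onz(n,[o,w],100); a=np.arctan2(-(P[:,1]-C[1]),-(P[:,0]-C[0])); d=np.hypot(*(P[0]-P[1])[:2])
    print(n,np.round(o,2),np.round(w,2),P[:,:2].round(1).tolist(),"ang",a.round(3),"sep",(a[1]-a[0]).round(3),"over posts",round(d+12,1),"r",np.hypot(P[:,0]-C[0],P[:,1]-C[1]).round(1))
E
echo before; python3 fin.py 4 337,346,233,239 354,361,202,208; echo after; python3 fin.py 9 324,331,229,236 346,352,210,215
```

```text
before
side [319.79 226.14] [340.67 235.89] [[456.6, 58.9], [479.1, 12.4]] ang [-0.076  0.966] sep 1.042 over posts 63.6 r [52.  51.7]
top [339.62 213.52] [357.58 204.66] [[456.4, 58.9], [478.7, 11.8]] ang [-0.06   0.979] sep 1.039 over posts 64.2 r [52. 53.]
after
side [319.52 225.82] [326.98 232.14] [[456.6, 60.0], [460.4, 36.1]] ang [-0.097  0.372] sep 0.47 over posts 36.1 r [52.1 51.6]
top [339.21 213.53] [348.59 211.89] [[456.4, 60.0], [460.2, 35.6]] ang [-0.08   0.398] sep 0.478 over posts 36.7 r [52.1 52.1]
```

Both cameras now agree: the barrel tab is at the mark within about 0.01 rad, and the tabs are 0.474 rad apart (36.4 mm over posts). The gripper width under load therefore included finger flex, so the squeeze force is uncertain. I'll straddle the posts again and confirm tightness with a force the wrist can measure.

Emit:
step_arm(deltas=[[[0.6,5,-35,-7,0,0,-0.025],[0.6,5,-35,-7,0,0,-0.025],[0.6,5,-35,-7,0,0,-0.025],[0.6,5,-35,-7,0,0,-0.025],[0.6,5,-35,-7,0,0,-0.025],[0.6,5,-35,-7,0,0,-0.025],[0.6,1,-35,-7,0,0,-0.015],[0.6,0,-2,-20,0,0,0],[0.6,0,0,0,0,0,0],[0.6,0,0,0,0,0,0]]])

```text
clock: 26.9
eef_pos: [458.9, 36.7, 130.3]
tool_rot: [-3.141, 0.002, 0.139]
force: [0.2, -0.1, 0.7]
width: 50.9
```

Emit:
step_arm(deltas=[[[0.6,0,0,0,0,0,0]]])

```text
clock: 26.98
eef_pos: [459.9, 38.3, 130.9]
tool_rot: [-3.141, -0.0, 0.143]
force: [0.8, 0.3, -1.0]
width: 51.0
```

Emit:
step_arm(deltas=[[[0.6,-1,8,0,0,0,0],[0.6,0,0,0,0,0,0],[0.6,0,0,0,0,0,0],[0.6,0,0,0,0,0,0]]])

```text
clock: 27.32
eef_pos: [459.1, 47.0, 130.7]
tool_rot: [-3.142, -0.001, 0.145]
force: [0.3, -0.2, -0.7]
width: 50.9
```

Emit:
step_arm(deltas=[[[0.6,-0.5,1,-10,0,0,0],[0.6,0,0,-10,0,0,0],[0.6,0,0,-10,0,0,0],[0.6,0,0,-10,0,0,0],[0.6,0,0,-11,0,0,0],[0.55,0,0,0,0,0,0],[0.5,0,0,0,0,0,0],[0.46,0,0,0,0,0,0],[0.45,0,0,0,0,0,0]]])

```text
clock: 28.07
eef_pos: [458.7, 46.9, 79.7]
tool_rot: [3.141, -0.001, 0.143]
force: [-0.0, -0.4, 0.3]
width: 38.4
```

```bash
python3 avg.py
```

```text
w 38.35 +- 0.05 FT [ 0.17 -0.06  0.2  -0.    0.    0.  ] cap 319.54 225.95 pos [458.5  47.1  79.4] clock 28.6667
```

Emit:
step_arm(deltas=[[[0.44,0,0,0,0,0,0],[0.432,0,0.3,0,0,0,0],[0.428,0,0.3,0,0,0,0],[0.424,0,0,0,0,0,0],[0.424,0,0,0,0,0,0]]])

```text
clock: 29.08
eef_pos: [458.4, 47.7, 79.5]
tool_rot: [-3.142, 0.0, 0.143]
force: [-0.1, 0.8, 1.5]
width: 36.3
```

```bash
python3 avg.py
```

```text
w 36.17 +- 0.06 FT [-0.62  0.03  1.5  -0.01  0.1   0.  ] cap 319.54 225.96 pos [458.4  47.7  79.4] clock 29.6833
```

Light contact on both posts at 36.2 mm matches the cameras. Now a measured clockwise push on the ring tab with the arm, with the other finger lightly on the barrel tab.

Emit:
step_arm(deltas=[[[0.424,-0.1,0.8,0,0,0,0],[0.424,-0.1,0.8,0,0,0,0],[0.424,-0.1,0.8,0,0,0,0],[0.424,0,0,0,0,0,0]]])

```text
clock: 30.02
eef_pos: [458.1, 48.6, 79.4]
tool_rot: [3.139, -0.0, 0.141]
force: [-0.4, -4.0, 2.5]
width: 36.5
```

```bash
python3 trk.py s
```

```text
cap px [319.48 225.81] P [456.6  60.  100. ] ang -0.099 w 36.12 pos [458.1  48.6  79.4] rot [ 3.139 -0.     0.141] F [-0.4 -5.3  1.8] T [-1.07  0.21 -0.06]
```

Emit:
step_arm(deltas=[[[0.424,-0.1,0.8,0,0,0,0],[0.424,-0.1,0.8,0,0,0,0],[0.424,0,0,0,0,0,0]]])

```text
clock: 30.32
eef_pos: [457.3, 50.2, 79.4]
tool_rot: [3.14, 0.001, 0.141]
force: [-1.9, -5.3, 2.8]
width: 36.2
```

```bash
python3 trk.py t
```

```text
cap px [319.2  225.35] P [456.8  61.5 100. ] ang -0.127 w 35.8 pos [457.3  50.2  79.4] rot [3.14e+00 1.00e-03 1.41e-01] F [-1.8 -5.5  1.7] T [-1.1   0.46 -0.04]
```

The push is informative. At about 5.4 N the whole assembly slid with the barrel carried along (tab now −0.127), so tightness has to come from squeezing with the barrel held. It also calibrates finger flex at about 0.7 mm per finger at 5.4 N. On that basis the earlier squeeze was only about 13–15 N, and ~20 N corresponds to a width reading of about 31 mm. First I'll grip lightly and bring the barrel back onto the mark.

Emit:
step_arm(deltas=[[[0.415,0.2,-0.9,0,0,0,0],[0.41,0.2,-0.9,0,0,0,0],[0.41,0.2,-0.9,0,0,0,0],[0.41,0.1,-0.9,0,0,0,0],[0.41,0.1,-0.9,0,0,0,0],[0.41,0,0,0,0,0,0]]])

```text
clock: 30.87
eef_pos: [457.2, 49.6, 79.4]
tool_rot: [-3.137, 0.003, 0.145]
force: [-3.7, 3.1, 6.4]
width: 35.4
```

```bash
python3 trk.py u
```

```text
cap px [319.42 225.58] P [456.8  60.7 100. ] ang -0.111 w 35.39 pos [457.2  49.6  79.4] rot [-3.137e+00  3.000e-03  1.450e-01] F [-3.6  3.3  6. ] T [0.44 0.72 0.04]
```

Emit:
step_arm(deltas=[[[0.41,0.1,-0.8,0,0,0,0],[0.41,0.1,-0.7,0,0,0,0],[0.41,0,0,0,0,0,0]]])

```text
clock: 31.17
eef_pos: [457.2, 49.3, 79.3]
tool_rot: [-3.135, 0.003, 0.146]
force: [-3.8, 5.1, 6.3]
width: 35.3
```

```bash
python3 trk.py v
```

```text
cap px [319.45 225.65] P [456.8  60.5 100. ] ang -0.107 w 35.4 pos [457.2  49.3  79.3] rot [-3.135e+00  3.000e-03  1.460e-01] F [-4.   5.2  6.3] T [0.94 0.75 0.09]
```

Emit:
step_arm(deltas=[[[0.41,0.1,-0.7,0,0,0,0],[0.41,0.1,-0.7,0,0,0,0],[0.41,0,0,0,0,0,0]]])

```text
clock: 31.47
eef_pos: [457.2, 49.0, 79.3]
tool_rot: [-3.134, 0.004, 0.148]
force: [-5.5, 7.1, 6.5]
width: 35.5
```

```bash
python3 trk.py w
```

```text
cap px [319.46 225.62] P [456.8  60.5 100. ] ang -0.109 w 35.37 pos [457.2  49.   79.3] rot [-3.134  0.004  0.148] F [-4.8  7.4  6.7] T [1.36 0.75 0.26]
```

Emit:
step_arm(deltas=[[[0.415,0.1,-0.7,0,0,0,0],[0.42,0.1,-0.7,0,0,0,0],[0.42,0,-0.5,0,0,0,0],[0.42,0,0,0,0,0,0]]])

```text
clock: 31.85
eef_pos: [456.8, 47.1, 79.1]
tool_rot: [-3.133, 0.005, 0.148]
force: [-4.8, 7.0, 5.2]
width: 36.2
```

```bash
python3 trk.py x
```

```text
cap px [319.65 225.98] P [456.6  59.4 100. ] ang -0.087 w 35.88 pos [456.8  47.1  79.1] rot [-3.133  0.005  0.147] F [-4.5  6.5  6.8] T [1.51 0.98 0.17]
```

The barrel tab is back at −0.087, against −0.083 to −0.088 for the mark in this view. Relaxing the side load and squeezing again.

Emit:
step_arm(deltas=[[[0.415,0,0.7,0,0,0,0],[0.41,0,0.7,0,0,0,0],[0.405,0,0.7,0,0,0,0],[0.4,0,0.4,0,0,0,0],[0.4,0,0,0,0,0,0]]])

```text
clock: 32.32
eef_pos: [456.7, 47.6, 79.3]
tool_rot: [-3.136, 0.005, 0.146]
force: [-5.8, 2.1, 8.1]
width: 34.5
```

```bash
python3 trk.py y
```

```text
cap px [319.66 225.98] P [456.7  59.4 100. ] ang -0.087 w 34.17 pos [456.7  47.5  79.3] rot [-3.136  0.005  0.146] F [-6.2  2.8  8.4] T [0.51 1.22 0.22]
```

Emit:
step_arm(deltas=[[[0.396,-0.4,0.4,0.1,0,0,0],[0.392,-0.4,0.3,0.1,0,0,0],[0.388,-0.4,0.2,0.1,0,0,0],[0.384,0,0,0.1,0,0,0],[0.38,0,0,0.1,0,0,0],[0.377,0,0,0,0,0,0],[0.377,0,0,0,0,0,0]]])

```text
clock: 32.95
eef_pos: [456.5, 47.9, 79.7]
tool_rot: [-3.138, 0.003, 0.145]
force: [-4.3, 4.3, 5.5]
width: 32.9
```

```bash
python3 avg.py
```

```text
w 33.01 +- 0.04 FT [-4.57  4.18  4.95  0.49  0.92  0.04] cap 319.61 225.93 pos [456.6  47.9  79.7] clock 33.55
```

The width at this command repeats the earlier value (33.0 mm), so the ring is against a solid stop. Comparing finger flex under plain thread drag with now puts the force at roughly 2–3 times the drag, about 20 N. One small extra increment for margin, trimming the side load.

Emit:
step_arm(deltas=[[[0.374,0,0.6,0,0,0,0],[0.372,0,0.6,0,0,0,0],[0.37,0,0.2,0,0,0,0],[0.37,0,0,0,0,0,0],[0.37,0,0,0,0,0,0]]])

```text
clock: 33.97
eef_pos: [456.5, 48.2, 79.8]
tool_rot: [-3.139, 0.003, 0.144]
force: [-4.9, 1.7, 6.8]
width: 32.4
```

```bash
python3 avg.py; python3 trk.py z
```

```text
w 32.51 +- 0.06 FT [-5.07  1.54  6.13 -0.04  1.03  0.03] cap 319.6 225.92 pos [456.5  48.1  79.8] clock 34.5667
cap px [319.6  225.92] P [456.6  59.6 100. ] ang -0.091 w 32.7 pos [456.5  48.1  79.8] rot [-3.139e+00  3.000e-03  1.440e-01] F [-4.4  1.4  6.2] T [-0.05  1.06 -0.01]
```

Squeeze done: width 32.5 mm, barrel tab steady. Releasing evenly, lifting clear and inspecting.

Emit:
step_arm(deltas=[[[0.38,0,0,0,0,0,0],[0.395,0,0,0,0,0,0],[0.41,0,0,0,0,0,0],[0.43,0,-0.4,0,0,0,0],[0.47,0,-0.4,0,0,0,0],[0.55,0,0,0,0,0,0],[0.55,0,0,0,0,0,0],[0.55,0,0,10,0,0,0],[0.55,0,0,30,0,0,0],[0.55,0,0,40,0,0,0]]])

```text
clock: 35.45
eef_pos: [457.0, 46.0, 159.3]
tool_rot: [3.141, 0.004, 0.142]
force: [1.2, 0.7, 0.1]
width: 47.1
```

Emit:
step_arm(deltas=[[[0.6,0,0,30,0,0,0],[0.6,-10,40,10,0,0,0.03],[0.6,-10,40,10,0,0,0.03],[0.6,-10,40,0,0,0,0.03],[0.6,0,40,0,0,0,0.03],[0.6,0,40,0,0,0,0.03],[0.6,0,40,0,0,0,0.03],[0.6,0,0,0,0,0,0],[0.6,0,0,0,0,0,0]]])

```text
clock: 36.2
eef_pos: [428.4, 287.7, 209.3]
tool_rot: [-3.142, -0.001, 0.328]
force: [-0.0, -1.8, -0.3]
width: 51.1
```

```bash
python3 look.py 10; python3 fin.py 10 324,331,229,236 346,352,210,215; python3 - <<'E'
from h import *
f=np.load("side10rgb.npy").astype(float); y0,y1,x0,x1=222,231,314,324
w=np.clip(f[...,0]-f[...,2]-40,0,None)[y0:y1,x0:x1]*(f[y0:y1,x0:x1,1]<140); ys,xs=np.mgrid[y0:y1,x0:x1]
print((w*xs).sum()/w.sum(),(w*ys).sum()/w.sum())
p=np.load("top10rgb.npy"); cv2.imwrite("pics/topfull10.png",p[:,:,::-1])
E
```

```text
clock 36.2
eef_pos [428.408 287.693 209.315]
tool_rot [-3.142e+00 -1.000e-03  3.280e-01]
force [-0.042 -1.84  -0.316]
torque [-0.021  0.02  -0.023]
width 51.073
8.0
side [319.54 225.84] [327.19 232.26] [[456.6, 59.9], [460.6, 35.6]] ang [-0.096  0.383] sep 0.479 over posts 36.6 r [52.  51.6]
top [339.22 213.53] [348.6  211.86] [[456.4, 59.9], [460.3, 35.6]] ang [-0.079  0.399] sep 0.478 over posts 36.7 r [52.1 52.1]
319.73819951338197 226.07250608272506
```

View pics/both10.png

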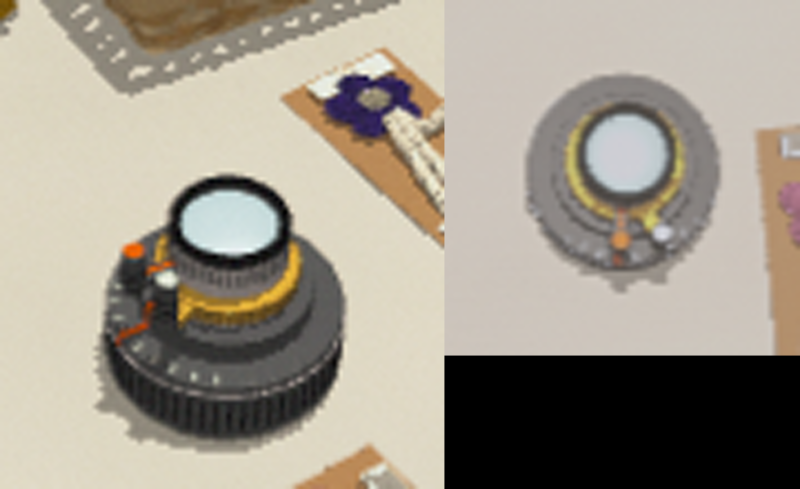

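View pics/topfull10.png

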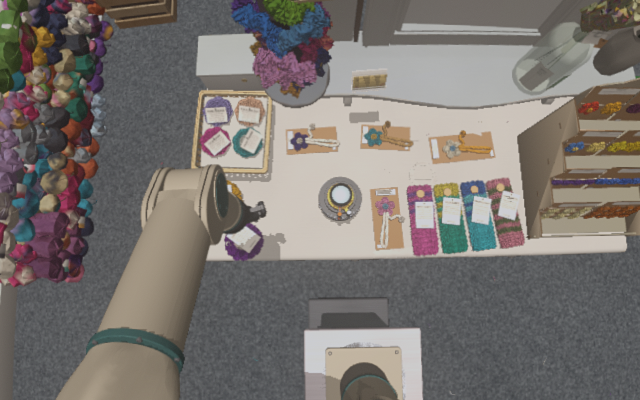

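Both cameras agree on the final state. The barrel tab is within about 0.01 rad of the mark, and the tabs are 0.478 rad apart, unchanged by the firmer squeeze, so the ring is home. The robot is clear and the goods look undisturbed. Letting it settle, then handing in.

Emit:
step_arm(deltas=[[[0.6,0,0,0,0,0,0],[0.6,0,0,0,0,0,0],[0.6,0,0,0,0,0,0],[0.6,0,0,0,0,0,0]]])

```text
clock: 36.63
eef_pos: [428.8, 284.1, 209.7]
tool_rot: [-3.141, -0.0, 0.321]
force: [0.9, 0.8, 0.5]
width: 51.3
```

```bash
python3 -c "
from cell import ctrl
s=ctrl.read_state(); print(s['force'],s['clock'])
print(ctrl.finish_job())"
```

```text
[0.94025146 0.76129527 0.47975465] 36.6333
the job is handed in; nothing more can be done
None
```

I turned the barrel onto its mark by its orange tab. I then tightened the lock ring by squeezing both posts between the fingers, so one finger held the barrel tab. The job was handed in at 36.6 s. How tight the ring is remains an estimate, because the wrist sensor can't see the squeeze.

**Barrel:** both cameras put the tab about 0.01 rad (roughly 0.5 mm) past the mark, which is within my reading error.

**Ring:** the tabs ended 0.478 rad apart in both views. That did not change after a second, slightly firmer squeeze, so the ring is against its stop.

**Tightness:** I judged the squeeze at about 20–30 N from finger flex and closing lag. The two methods disagreed: flex gave about 15–31 N and lag about 20–45 N. So the ring may be tighter than the 15–25 N that counts as finger-tight. The 45 N limit is the top of the lag range.

**One test that failed:** between the squeezes I pushed the ring with the arm alone to check it was tight. It slid the barrel about 0.04 rad past the mark. I pushed the barrel back onto the mark before the final squeeze, so that turning was partly done in a different order from what you asked.

**Surroundings:** the gripper ended clear of the lamp. The goods looked undisturbed in the last top view, except that the arm hid most of the mustard coasters.

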